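Pair punches with their dies and lock the tool tray

TASK

Get the tool tray ready to carry: slide its retainer bar all the way open, then put every die in a bay of its own and stand each punch that is there upright, nose up, beside the die whose opening has the shape of its nose, everything flat on the bay floor between the ridges. A die whose punch is missing goes in alone; when all are in, slide the bar fully home to its locked stop over the bays, and leave the brass holder, the red block and the spring post alone.

Things in the scene. Friction and masses are not known exactly. Their poses are not given: they have to be found in the camera images.
- tray: Flat birch board fixed on the bench, 200 mm along its x by 350 mm along its y, 10 mm thick, with three open bays side by side along its y. Low wooden ridges, 6 mm high and 8 to 10 mm thick, border the bays. Origin on the bench surface under the centre of the middle bay; x points away from the robot, y to the left. A rail along each short (left and right) edge carries the retainer bar.
- bay0 (a point): Centre of the floor of the right-hand bay, 10 mm above the bench; axes as the tray's. Each bay is 134 mm long in x and 80 mm wide in y between its ridges; neighbouring bays are 90 mm apart.
- bay1 (a point): Centre of the floor of the middle bay, 10 mm above the bench; axes as the tray's. Each bay is 134 mm long in x and 80 mm wide in y between its ridges; neighbouring bays are 90 mm apart.
- bay2 (a point): Centre of the floor of the left-hand bay, 10 mm above the bench; axes as the tray's. Each bay is 134 mm long in x and 80 mm wide in y between its ridges; neighbouring bays are 90 mm apart.
- retainer (a joint): Retainer bar: an aluminium strip 344 mm long along the tray's y, 24 mm wide, its underside 72 mm and top 80 mm above the bench, carried at both ends by blocks on the rails. It slides along the tray's x by 0 to 0.09 m: 0 = locked, across the middle of all three bays (near end stop); 0.09 = fully open, clear behind the bays (far end stop). Stiff to about 2 N, stays where left.
- retainer_grip (a point): Middle of the black grip on the bar's right-hand end, 105 mm above the bench: an upright block 16 mm along the tray's x, 30 mm along its y, from 80 to 122 mm above the bench. It moves with the bar.
- die_round: Die: loose steel block 50 x 50 mm, 34 mm high, 0.55 kg, with a round opening 22 mm across, 16 mm deep, in its top. Origin at the centre of its underside, sides along its x and y, z up.
- die_square: Die: loose steel block 50 x 50 mm, 34 mm high, 0.55 kg, with a square opening 30 x 30 mm, 16 mm deep, in its top. Origin at the centre of its underside, sides along its x and y, z up.
- die_slot: Die: loose steel block 50 x 50 mm, 34 mm high, 0.55 kg, with a narrow slot opening 40 x 13 mm, the long way along its x, 16 mm deep, in its top. Origin at the centre of its underside, sides along its x and y, z up.
- punch_round: Punch: loose dark steel round body 42 mm across and 33 mm high, with a round nose 20 mm across and 20 mm high on top (53 mm in all), 0.38 kg, standing nose up. Origin at the centre of its underside, z up along the nose. Fits the die of the same shape. May be absent.
- punch_square: Punch: loose dark steel round body 42 mm across and 33 mm high, with a square nose 28 x 28 mm and 20 mm high on top (53 mm in all), 0.38 kg, standing nose up. Origin at the centre of its underside, z up along the nose. Fits the die of the same shape. May be absent.
- punch_slot: Punch: loose dark steel round body 42 mm across and 33 mm high, with a flat oblong nose 38 x 11 mm, the long way along its x and 20 mm high on top (53 mm in all), 0.38 kg, standing nose up. Origin at the centre of its underside, z up along the nose. Fits the die of the same shape. May be absent.
- die_holder: Bystander: brass die holder, a flanged ring 72 mm across, 32 mm high; origin under its centre.
- alignment_block: Bystander: red aluminium alignment block 35 x 75 x 30 mm; origin under its centre.
- spring_post: Bystander: chrome spring post 87 mm high on a 40 mm foot; origin under its centre.

How it is judged:
By the outcome, as a careful person would: the job done as asked, in the order asked, and still so for the second after the job is handed in, with the robot touching nothing.
Of punch_round, punch_square, punch_slot only 1 to 3 are there at a start; the rules pass over those that are not, and their reading is None.
At some moment in a run one of die_round, die_square, die_slot, punch_round, punch_square, punch_slot may be knocked a few centimetres aside while the robot is not near it.
It also fails if it takes over 210 s, if anything falls off the work surface, if the arm or the gripper's body presses on something with over 40 N, if the wrist force passes 120 N, or if a joint passes its speed limit or range.

ROBOT

A 6-joint arm with a two-finger parallel gripper is mounted at the origin on the work surface. World frame = base frame: x ahead of the robot, y to its left, z up, the work surface at z = 0. Lengths are in m, angles in rad, forces in N, time in s.
With the tool pointing down it reaches from about 0.4 to 0.825 m from the base axis. Payload 7 kg.
Tool frame: the origin (TCP) lies on the centre line of the jaws, within the pads' length; the fingertips stand 22 mm ahead of it and the grasp point (between the pads) lies 3 mm ahead of it; z points along the fingers, y is the line along which they close (so a half turn about z gives the same grasp; the last joint's range is limited). The gripper opens to 88 mm and grips with 3 to 60 N. Pads are 19 mm wide; open, the fingers measure 130 mm over their backs; the gripper's body (78 mm by 193 mm) begins 47 mm behind the grasp point.
Start: joints at [-0.961, 0.359, 0.012, 0, -1.224, -0.288], TCP at [0.213, -0.64, 0.218] pointing down, gripper open.
Joint ranges: [-3.07, 3.07], [-1.43, 2.12], [-1.02, 1.25], [-3.03, 1.67], [-3.05, -0], [-3.03, 3.03]. Speed limits (rad/s): [2.39, 2.39, 3.01, 3.14, 3.14, 3.14].

INTERFACE

Orientations are given as [roll, pitch, yaw] about the fixed x, y, z axes, in that order (R = Rz(yaw) Ry(pitch) Rx(roll)).
In Python, from station import arm gives the robot as it stands.
- The arm moves only by the tool arm_command, never from a script. Its argument "series" is one flat list of numbers, 7 for each row, row after row: the turn, a rotation vector about the tool's x, y, z each as a share of 90 degrees, from -1 to 1, then the shift along the tool's x, y, z each as a share of 0.1 m, from -1 to 1, then the opening, from 0 (shut) to 1 (fully open). A call has 1 to 8 rows; each row is the pose to reach, as a shift and turn from the pose commanded when the call began, along the tool's axes at that moment; what a row does not reach only later rows make up. A row lasts 1/8 s, in which the tool goes at most 62.5 mm and 10.7 degrees, less where a joint would pass 70% of its speed; a pose out of reach is approached as far as the arm can. A call with a number of a shift or a turn outside -1 to 1 is refused whole. A call with a gripper value outside its range is refused whole. The fingers move at their own pace and stop on an object; "force" is the grip in N (left out, the last holds). Time passes only in rows, so rows that repeat a pose let the fingers close. It gives the time, the measured TCP pose, the force, the opening and the grip force at its end, in the units of the state.
- arm.get_state(): the state, without advancing time (a new reading comes with each control period).
- arm.grab_frame(name): name is "scene" or "top" or "wrist"; returns the picture (480x640x3 uint8, blue, green, red); there is no depth.
- arm.camera_model(name): a dict with "fovy" (degrees; the focal length in pixels is half the picture's height over the tangent of half this angle, whatever the lens; pixels are square), "cx", "cy" (the principal point, pixels), "D" ([k1, k2, p1, p2, k3] as OpenCV has them; the pictures are not rectified), "pose" (4x4, takes a point from camera to world coordinates). Camera axes: x right, y down, z forward; pixel columns grow to the right and rows downward; lengths in m; the calibration is good to about 2 mm. A picture is of the moment at which its call begins: read the wrist's pose just before it. camera_model takes no time and is no camera call; for the wrist camera it gives the pose at the moment of the call.
- arm.job_done(): hands the job in; it is judged then, once.
The state is a dict: "t": time; "q": joint angles; "qd": joint speeds; "joint_efforts": joint torques, N m; "eef_pos": TCP position; "ee_rot": TCP orientation; "force": force on the tool from outside, world axes, zero at the start; "moment": the same for the moment, N m; "width": finger opening in m; "gripper_force": force on a finger pad.
Only numpy, scipy, OpenCV 4.12 (cv2) and the standard library are available. Lean on these libraries where they do the work, as an engineer would, in place of code of your own. Each camera call takes 0.05 s, during which the arm holds its last target. There are 200 camera calls.

## Working session

There is one attempt and no reset: what is moved stays moved. The work goes in short steps, Python scripts to look and compute and a tool call to move; the robot and the scene stay as the last step left them, time stands still between calls to the robot, and variables do not carry over. Pictures are saved under pics/ and viewed, at most 17 in all, crops included, and the job is handed in when it is done.

Besides the shell and the picture viewer there is one more tool, called after "Call:" in YAML: its name, and indented under it one key for each argument. arm_command: Moves the arm, as the interface text tells. Its arguments: {"type":"object","properties":{"series":{"type":"array"},"force":{"type":"number"}},"required":["series"]}

```bash
ls; mkdir -p pics
python3 - <<'E'
from station import arm
import cv2
print(arm.get_state())
for n in("top","scene"):
    print(n,arm.camera_model(n)); cv2.imwrite(f"pics/{n}0.png",arm.grab_frame(n))
E
```

```text
pics
{'t': 0.0, 'q': array([-9.60884246e-01,  3.59429177e-01,  1.10533078e-02, -3.38286415e-04,
       -1.22408487e+00, -2.88108049e-01]), 'qd': array([ 0.00120328,  0.00107502,  0.00111109, -0.00093174,  0.00062082,
        0.00023955]), 'joint_efforts': array([-4.81436982e-04, -5.82714915e+01,  2.93051952e+01,  6.99681357e+00,
        6.84410290e-03, -1.57301256e-04]), 'eef_pos': array([ 0.21330468, -0.63988366,  0.21679506]), 'ee_rot': array([ 3.13990648e+00, -1.68069912e-04, -2.81990370e+00]), 'force': array([ 0.47750697, -0.77424638,  0.16135439]), 'moment': array([-0.02611696,  0.00701612, -0.07463787]), 'gripper_force': 0.0, 'width': 0.0877108526656154}
top {'fovy': 52.78230206948217, 'cx': 319.0174897773098, 'cy': 236.1752534294472, 'D': array([-0.11452828,  0.        ,  0.        ,  0.        ,  0.        ]), 'pose': array([[-0.02373703, -0.98838614,  0.15009792,  0.47315662],
       [-0.99950356,  0.02035164, -0.02405072, -0.00181661],
       [ 0.02071666, -0.1505943 , -0.98837856,  1.07497987],
       [ 0.        ,  0.        ,  0.        ,  1.        ]])}
scene {'fovy': 42.33975413140792, 'cx': 324.2668775154624, 'cy': 246.05383759458275, 'D': array([-0.07726129,  0.        ,  0.        ,  0.        ,  0.        ]), 'pose': array([[-0.05093048,  0.79243773, -0.60782278,  1.31612842],
       [ 0.99853925,  0.02941123, -0.0453249 ,  0.05580446],
       [-0.01804035, -0.60924332, -0.7927781 ,  1.04644674],
       [ 0.        ,  0.        ,  0.        ,  1.        ]])}
```

View pics/top0.png

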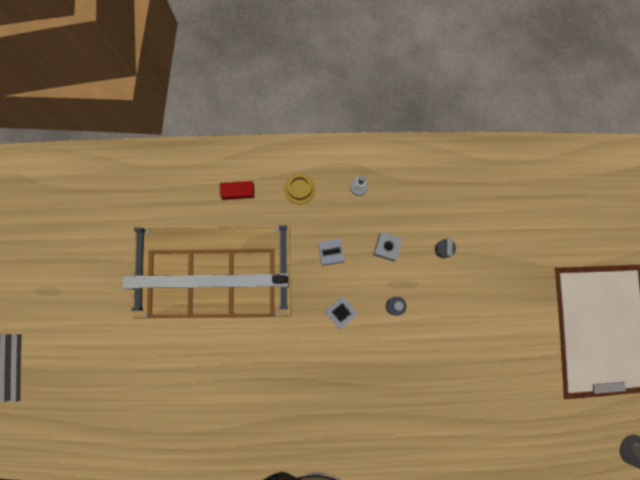

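View pics/scene0.png

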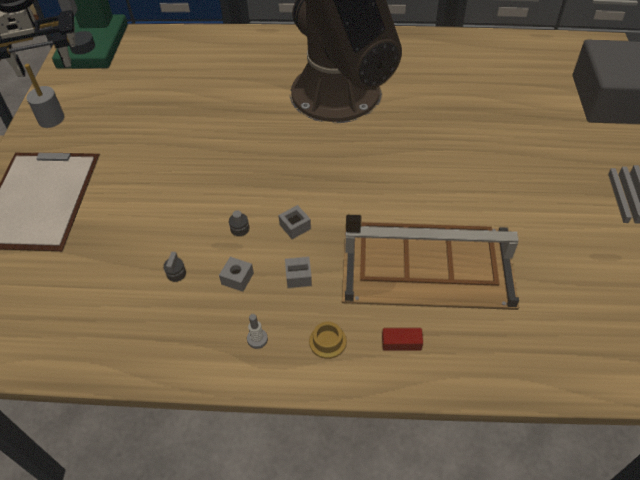

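The top view shows dies slot (331,252), round (388,246), square (341,312); punches slot-nosed (446,248) and probably round-nosed (397,306); tray around (212,272), grip at (280,280). Now the coarse positions.

```bash
cat > h.py <<'E'
import numpy as np, cv2
from station import arm
from scipy.spatial.transform import Rotation as R
def K(m):
    f=240/np.tan(np.radians(m["fovy"]/2)); return np.array([[f,0,m["cx"]],[0,f,m["cy"]],[0,0,1]])
def cast(m,uv,z):
    p=cv2.undistortPoints(np.float64(uv).reshape(-1,1,2),K(m),m["D"])[:,0]
    d=np.c_[p,np.ones(len(p))]@m["pose"][:3,:3].T; o=m["pose"][:3,3]
    return o+d*((z-o[2])/d[:,2])[:,None]
def proj(m,P):
    T=np.linalg.inv(m["pose"]); r=cv2.Rodrigues(T[:3,:3])[0]
    return cv2.projectPoints(np.float64(P).reshape(-1,1,3),r,T[:3,3],K(m),m["D"])[0][:,0]
def tri(ms,uvs):
    A=np.zeros((3,3));b=np.zeros(3)
    for m,uv in zip(ms,uvs):
        o=m["pose"][:3,3]; d=cast(m,[uv],0)[0]-o; d/=np.linalg.norm(d); M=np.eye(3)-np.outer(d,d); A+=M;b+=M@o
    return np.linalg.solve(A,b)
def delta(pos,yaw):
    """row numbers to bring the tool from the measured pose to pos, straight down with given tool yaw (mod pi)"""
    s=arm.get_state(); R0=R.from_euler("xyz",s["ee_rot"]); 
    best=min((( R0.inv()*R.from_euler("xyz",[np.pi,0,yaw+k*np.pi])).as_rotvec() for k in(-1,0,1)),key=np.linalg.norm)
    return np.round(best/(np.pi/2),3), np.round(R0.inv().apply(np.array(pos)-s["eef_pos"])/0.1,3)
E
python3 - <<'E'
from h import *
m=arm.camera_model("top")
for n,uv,z in[("slot",(331,251),.034),("round",(388,246),.034),("sq",(341,312),.034),("pround",(397,306),.05),("pslot",(447,247),.05),("grip",(280,279),.122),("ridgeTL",(149,251),.016),("TR",(274,251),.016),("BR",(274,317),.016),("BL",(149,317),.016),("boardBR",(291,316),.01),("boardTR",(290,228),.01),("holder",(300,188),.03),("post",(362,181),.087),("red",(237,190),.03)]:
    print(n,cast(m,[uv],z)[0].round(4))
for n in("top","scene"):
    im=cv2.imread(f"pics/{n}0.png")
    c=im[215:335,120:470] if n=="top" else im[190:320,150:530]
    cv2.imwrite(f"pics/{n}0c.png",cv2.resize(c,None,fx=2.1,fy=2.1,interpolation=cv2.INTER_CUBIC))
w=arm.camera_model("wrist");print(w["fovy"],w["pose"].round(3))
E
```

```text
slot [ 0.5982 -0.0524  0.034 ]
round [ 0.6065 -0.1772  0.034 ]
sq [ 0.4666 -0.0702  0.034 ]
pround [ 0.476  -0.1882  0.05  ]
pslot [ 0.5994 -0.3035  0.05  ]
grip [0.5343 0.0538 0.122 ]
ridgeTL [0.6085 0.3508 0.016 ]
TR [0.603  0.0724 0.016 ]
BR [0.459  0.0741 0.016 ]
BL [0.4632 0.3478 0.016 ]
boardBR [0.4603 0.0375 0.01  ]
boardTR [0.6547 0.0366 0.01  ]
holder [0.7409 0.0124 0.03  ]
post [ 0.7392 -0.1195  0.087 ]
red [0.7393 0.1524 0.03  ]
71.24860711769142 [[-0.317  0.913  0.258  0.143]
 [ 0.949  0.305  0.087 -0.664]
 [ 0.001  0.272 -0.962  0.383]
 [ 0.     0.     0.     1.   ]]
```

View pics/top0c.png

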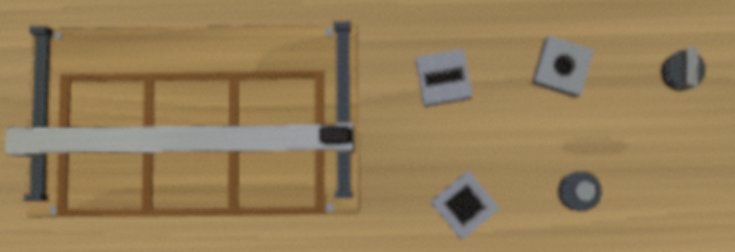

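View pics/scene0c.png

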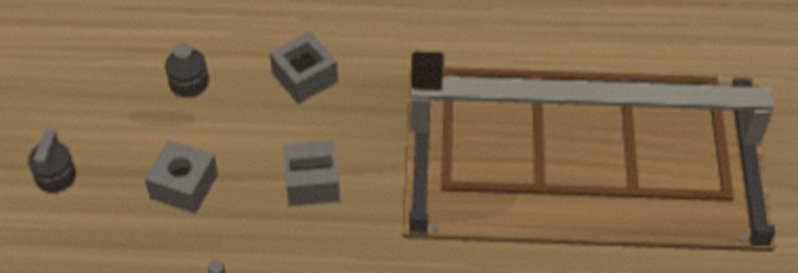

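```bash
python3 -c "
from h import *
print(delta([.5,-.10,.27],np.pi))"
```

```text
(array([ 0.001, -0.   ,  0.205]), array([-4.427,  4.217, -0.525]))
```

Both punches stand upright, round nose at (185,70) and slot nose at (45,160); the square punch is absent. I'll move in for a wrist look.

Call:
arm_command:
  series: [0, 0, 0.1, 0, 0, -0.25, 1, 0, 0, 0.205, 0, 0, -0.5, 1, 0, 0, 0.205, 0, 0, -0.5, 1]

```text
t: 0.48
eef_pos: [0.2138, -0.6411, 0.2698]
ee_rot: [-3.139, 0.001, 3.14]
force: [0.1, -0.1, -0.0]
width: 0.0877
gripper_force: 0.0
```

Call:
arm_command:
  series: [0, 0, 0, -0.24, 0.45, 0, 1, 0, 0, 0, -0.48, 0.9, 0, 1]

```text
t: 0.72
eef_pos: [0.2614, -0.549, 0.266]
ee_rot: [3.14, -0.001, -3.141]
force: [1.2, 0.8, 0.7]
width: 0.0876
gripper_force: 0.0
```

Call:
arm_command:
  series: [0, 0, 0, -0.24, 0.45, 0, 1, 0, 0, 0, -0.48, 0.9, 0, 1]

```text
t: 0.98
eef_pos: [0.3097, -0.4585, 0.2667]
ee_rot: [3.14, -0.001, -3.14]
force: [0.0, 0.3, 0.1]
width: 0.0877
gripper_force: 0.0
```

Call:
arm_command:
  series: [0, 0, 0, -0.24, 0.45, 0, 1, 0, 0, 0, -0.48, 0.9, 0, 1]

```text
t: 1.23
eef_pos: [0.3577, -0.3685, 0.2668]
ee_rot: [3.141, -0.001, -3.14]
force: [1.4, -0.4, 0.1]
width: 0.0872
gripper_force: 0.0
```

Call:
arm_command:
  series: [0, 0, 0, -0.24, 0.45, 0, 1, 0, 0, 0, -0.48, 0.9, 0, 1]

```text
t: 1.48
eef_pos: [0.4056, -0.2786, 0.267]
ee_rot: [3.141, -0.001, -3.14]
force: [0.9, -0.2, 0.1]
width: 0.0877
gripper_force: 0.0
```

Call:
arm_command:
  series: [0, 0, 0, -0.24, 0.45, 0, 1, 0, 0, 0, -0.48, 0.9, 0, 1]

```text
t: 1.72
eef_pos: [0.4536, -0.1886, 0.267]
ee_rot: [3.141, -0.001, -3.14]
force: [0.6, 0.5, 0.3]
width: 0.0875
gripper_force: 0.0
```

Call:
arm_command:
  series: [0, 0, 0, -0.24, 0.45, 0, 1, 0, 0, 0, -0.48, 0.9, 0, 1, 0, 0, 0, -0.48, 0.9, 0, 1, 0, 0, 0, -0.48, 0.9, 0, 1]

```text
t: 2.22
eef_pos: [0.5011, -0.1002, 0.2669]
ee_rot: [-3.142, -0.002, -3.14]
force: [-0.3, -0.4, -0.3]
width: 0.0877
gripper_force: 0.0
```

Run:
```python
from h import *
import pickle
s=arm.get_state();print(s["t"],s["eef_pos"],s["ee_rot"],s["q"])
m=arm.camera_model("wrist"); im=arm.grab_frame("wrist"); cv2.imwrite("pics/w1.png",im); pickle.dump(m,open("w1.pkl","wb"))
print(m["D"],m["pose"].round(3))
```

```text
2.225 [ 0.50107834 -0.10020771  0.26691184] [-3.14152820e+00 -1.60341532e-03 -3.13989560e+00] [ 1.87196079e-01  5.68326556e-02 -2.62710059e-01 -2.44641059e-04
 -1.25284142e+00 -1.75621864e+00]
[-0.06311775  0.          0.          0.          0.        ] [[-0.002  0.963  0.271  0.428]
 [ 1.     0.002 -0.    -0.101]
 [-0.001  0.271 -0.963  0.433]
 [ 0.     0.     0.     1.   ]]
```

View pics/w1.png

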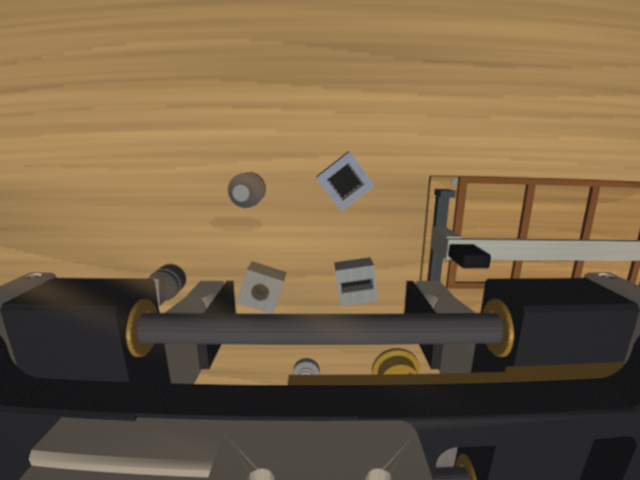

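Wrist view: square die (345,180), round punch (247,190), round die (262,288), slot die (356,282), slot punch (168,283) partly hidden, bar grip (468,255). Measure from both cameras.

```bash
cat >> h.py <<'E'
def blobs(im,m,z,amin,roi=None,sat=70):
    hsv=cv2.cvtColor(im,cv2.COLOR_BGR2HSV); mk=((hsv[...,1]<sat)|(hsv[...,2]<60)).astype(np.uint8)*255
    if roi: t=np.zeros_like(mk); x0,y0,x1,y1=roi; t[y0:y1,x0:x1]=mk[y0:y1,x0:x1]; mk=t
    out=[]
    for c in cv2.findContours(mk,cv2.RETR_EXTERNAL,cv2.CHAIN_APPROX_NONE)[0]:
        if cv2.contourArea(c)<amin: continue
        (u,v),_,_=cv2.minAreaRect(c)
        P=cast(m,c[:,0],z)[:,:2]; r=cv2.minAreaRect((P*1000).astype(np.float32))
        out.append((round(u),round(v),np.round(r[0],1),np.round(r[1],1),round(r[2],1)))
    return out
E
python3 - <<'E'
from h import *
import pickle
im=cv2.imread("pics/top0.png");print("top")
for b in blobs(im,arm.camera_model("top"),.034,100,(300,220,480,340)):print(*b)
print("wrist")
for b in blobs(cv2.imread("pics/w1.png"),pickle.load(open("w1.pkl","rb")),.034,200,(200,140,402,318)):print(*b)
mt=arm.camera_model("top");mw=pickle.load(open("w1.pkl","rb"));ms=arm.camera_model("scene")
# openings / holes, same point in several views
print("slot hole",tri([mt,mw],[(331.5,251.5),(357,286)]),"round hole",tri([mt,mw],[(388.5,246),(261,292)]),"sq",tri([mt,mw],[(341.5,312.5),(346,181)]))
print("grip near top corner R: ",cast(mw,[(453,251),(486,251),(447,244)],.122))
hsv=cv2.cvtColor(im,cv2.COLOR_BGR2HSV)
d=(hsv[...,2]<45).astype(np.uint8); d[:265]=0;d[295:]=0;d[:,:268]=0;d[:,295:]=0
ys,xs=np.nonzero(d);print("grip px",xs.min(),xs.max(),ys.min(),ys.max(),cast(mt,[(xs.mean(),ys.mean())],.12))
E
```

```text
top
396 305 [ 477.3 -188.8] [40.9 38.7] 70.1
341 312 [465.9 -70.4] [52.1 52. ] 37.7
445 248 [ 598.5 -303.9] [39.1 44.8] 20.1
331 251 [597.6 -52.3] [53.1 52.4] 9.5
388 246 [ 606.6 -177.2] [53.5 53.3] 70.2
wrist
252 293 [ 606.9 -192. ] [ 67.9 137.8] 0.5
356 281 [590.2 -54.2] [60.8 50. ] 8.9
245 191 [ 474.4 -190.4] [38.7 38.1] 43.2
345 181 [463.  -71.4] [51.6 50.8] 38.0
slot hole [ 0.597084   -0.05305252  0.03158198] round hole [ 0.60724765 -0.17864619  0.02786776] sq [ 0.4641823  -0.07066038  0.03014413]
grip near top corner R:  [[0.52186982 0.02974167 0.122     ]
 [0.52183181 0.06307442 0.122     ]
 [0.51475506 0.02298155 0.122     ]]
grip px 273 286 276 282 [[0.53427948 0.05447004 0.12      ]]
```

Call:
arm_command:
  series: [0, 0, 0, -0.17, 0.45, 0, 1, 0, 0, 0, -0.33, 0.9, 0, 1]

```text
t: 2.52
eef_pos: [0.5345, -0.0109, 0.2679]
ee_rot: [3.141, 0.0, 3.139]
force: [0.9, -0.1, -0.3]
width: 0.0879
gripper_force: 0.0
```

Call:
arm_command:
  series: [0, 0, 0, 0, 0.4, 0.2, 1, 0, 0, 0, 0, 0.645, 0.6, 1, 0, 0, 0, 0, 0.645, 0.7, 1, 0, 0, 0, 0, 0.645, 0.7, 1]

```text
t: 3.02
eef_pos: [0.5343, 0.0528, 0.1976]
ee_rot: [-3.141, -0.001, 3.141]
force: [0.4, -0.2, -0.0]
width: 0.0877
gripper_force: 0.0
```

Run:
```python
from h import *
print(delta([.534,.0545,.112],np.pi))
im=arm.grab_frame("wrist"); cv2.imwrite("pics/w2.png",im)
```

```text
(array([-0.001, -0.001, -0.   ]), array([0.002, 0.018, 0.856]))
```

View pics/w2.png

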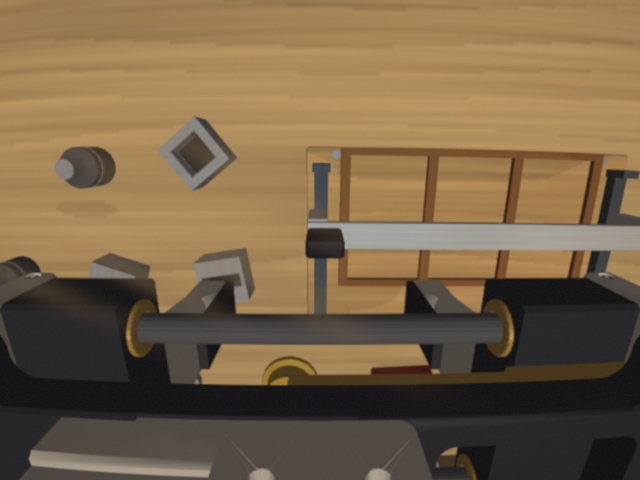

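The grip is centred between the fingers (325,243), and the tray sits at columns 308–625. Descend, grip, slide open.

Call:
arm_command:
  series: [0, 0, 0, 0, 0.02, 0.4, 1, 0, 0, 0, 0, 0.02, 0.86, 1, 0, 0, 0, 0, 0.02, 0.86, 1, 0, 0, 0, 0, 0.02, 0.86, 0, 0, 0, 0, 0, 0.02, 0.86, 0, 0, 0, 0, 0, 0.02, 0.86, 0, 0, 0, 0, 0, 0.02, 0.86, 0]
  force: 20

```text
t: 3.95
eef_pos: [0.5349, 0.0563, 0.1125]
ee_rot: [3.141, 0.001, 3.141]
force: [0.3, -0.1, -0.4]
width: 0.0533
gripper_force: 0.0
```

Call:
arm_command:
  series: [0, 0, 0, 0, 0, 0, 0, 0, 0, 0, -0.1, 0, 0, 0, 0, 0, 0, -0.25, 0, 0, 0, 0, 0, 0, -0.4, 0, 0, 0, 0, 0, 0, -0.55, 0, 0, 0, 0, 0, 0, -0.65, 0, 0, 0, 0, 0, 0, -0.7, 0, 0, 0]
  force: 20

```text
t: 4.82
eef_pos: [0.6052, 0.056, 0.1114]
ee_rot: [-3.141, -0.0, 3.141]
force: [0.1, -0.1, 0.1]
width: 0.0
gripper_force: 0.0
```

The fingers were still closing when the slide began, so they missed the grip. Reopen, go back, and grip properly.

Call:
arm_command:
  series: [0, 0, 0, 0, 0, 0, 1, 0, 0, 0, 0, 0, 0, 1, 0, 0, 0, 0, 0, 0, 1, 0, 0, 0, 0, 0, 0, 1, 0, 0, 0, 0, 0, 0, 1, 0, 0, 0, 0, 0, 0, 1, 0, 0, 0, 0, 0, 0, 1, 0, 0, 0, 0, 0, 0, 1]

```text
t: 5.82
eef_pos: [0.6046, 0.0561, 0.1117]
ee_rot: [3.142, -0.0, 3.141]
force: [-0.6, 0.3, 0.4]
width: 0.0748
gripper_force: 0.0
```

Run:
```python
from h import *
im=arm.grab_frame("wrist"); cv2.imwrite("pics/w3.png",im); print(arm.get_state()["width"])
```

```text
0.07911267646446668
```

View pics/w3.png

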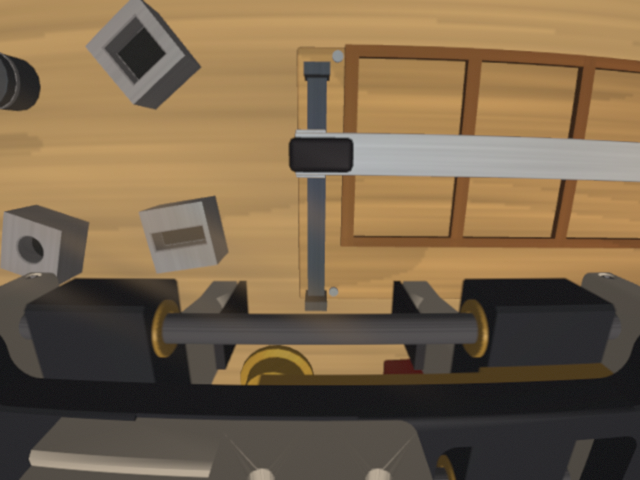

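Grip top at (321,154), not moved; bay0 inner corners near (358,57), (465,61), (456,236), (353,236).

Run:
```python
from h import *
m=arm.camera_model("wrist")
print("grip",cast(m,[(290,140),(352,140),(352,170),(290,170)],.122).round(4))
print("ridge outer/inner pts",cast(m,[(346,46),(345,245),(359,56),(466,60),(457,236),(354,236),(481,61),(584,66),(558,237),(467,236)],.016).round(4))
print("board near R corner, far R",cast(m,[(299,49),(299,298)],.01).round(4))
print(arm.get_state()["width"],delta([.534,.0545,.112],np.pi))
```

```text
grip [[0.5266 0.0419 0.122 ]
 [0.5266 0.0697 0.122 ]
 [0.5398 0.07   0.122 ]
 [0.5398 0.0417 0.122 ]]
ridge outer/inner pts [[0.4587 0.0739 0.016 ]
 [0.6057 0.0758 0.016 ]
 [0.4653 0.0833 0.016 ]
 [0.4664 0.1611 0.016 ]
 [0.5981 0.1673 0.016 ]
 [0.5982 0.083  0.016 ]
 [0.4667 0.1723 0.016 ]
 [0.4663 0.253  0.016 ]
 [0.5987 0.2545 0.016 ]
 [0.5981 0.1756 0.016 ]]
board near R corner, far R [[0.4591 0.0401 0.01  ]
 [0.6556 0.0372 0.01  ]]
0.07911267646446668 (array([ 0.,  0., -0.]), array([ 0.706, -0.016, -0.002]))
```

Call:
arm_command:
  series: [0, 0, 0, 0.3, 0, 0, 1, 0, 0, 0, 0.6, 0, 0, 0.6, 0, 0, 0, 0.71, 0, 0, 0.5, 0, 0, 0, 0.71, 0, 0, 0, 0, 0, 0, 0.71, 0, 0, 0, 0, 0, 0, 0.71, 0, 0, 0, 0, 0, 0, 0.71, 0, 0, 0, 0, 0, 0, 0.71, 0, 0, 0]
  force: 20

```text
t: 6.88
eef_pos: [0.5339, 0.0566, 0.1115]
ee_rot: [3.141, 0.0, 3.141]
force: [0.6, 2.1, -2.0]
width: 0.0284
gripper_force: 20.0
```

Call:
arm_command:
  series: [0, 0, 0, 0, 0, 0, 0, 0, 0, 0, 0, 0, 0, 0, 0, 0, 0, 0, 0, 0, 0, 0, 0, 0, 0, 0, 0, 0, 0, 0, 0, 0, 0, 0, 0, 0, 0, 0, 0, 0, 0, 0]
  force: 20

```text
t: 7.62
eef_pos: [0.5338, 0.0565, 0.1116]
ee_rot: [3.141, 0.0, 3.141]
force: [2.7, 4.9, -4.3]
width: 0.0285
gripper_force: 20.0
```

Gripped at about 30 mm, 20 N. Slide in +x, slowly near the stop.

Call:
arm_command:
  series: [0, 0, 0, -0.1, 0, 0, 0, 0, 0, 0, -0.25, 0, 0, 0, 0, 0, 0, -0.4, 0, 0, 0, 0, 0, 0, -0.55, 0, 0, 0, 0, 0, 0, -0.7, 0, 0, 0, 0, 0, 0, -0.8, 0, 0, 0, 0, 0, 0, -0.85, 0, 0, 0]

```text
t: 8.5
eef_pos: [0.6188, 0.0559, 0.1116]
ee_rot: [-3.141, -0.001, 3.141]
force: [-2.2, 3.3, -0.8]
width: 0.0288
gripper_force: 20.0
```

Call:
arm_command:
  series: [0, 0, 0, -0.02, 0, 0, 0, 0, 0, 0, -0.04, 0, 0, 0, 0, 0, 0, -0.06, 0, 0, 0, 0, 0, 0, -0.08, 0, 0, 0, 0, 0, 0, -0.08, 0, 0, 0]

```text
t: 9.12
eef_pos: [0.623, 0.0558, 0.1114]
ee_rot: [-3.141, -0.006, 3.141]
force: [-13.9, 4.6, 6.9]
width: 0.0285
gripper_force: 20.0
```

Bar at its far stop (x moved 89 mm, 14 N back). Release and go over the slot die, closing roughly along x so the gripper body clears the bar's grip.

Call:
arm_command:
  series: [0, 0, 0, 0.04, 0, 0, 1, 0, 0, 0, 0.04, 0, 0, 1, 0, 0, 0, 0.04, 0, 0, 1, 0, 0, 0, 0.04, 0, 0, 1, 0, 0, 0, 0.04, 0, 0, 1, 0, 0, 0, 0.04, 0, -0.4, 1, 0, 0, 0, 0.04, 0, -0.9, 1, 0, 0, 0, 0.04, 0, -0.9, 1]

```text
t: 10.12
eef_pos: [0.6252, 0.0565, 0.2066]
ee_rot: [3.14, 0.008, -3.141]
force: [0.0, 0.0, -0.1]
width: 0.0875
gripper_force: 0.0
```

Call:
arm_command:
  series: [0, 0, -0.1, 0.1, -0.4, 0, 1, 0, 0, -0.2, 0.2, -0.8, 0, 1, 0, 0, -0.3, 0.22, -1, 0, 1, 0, 0, -0.4, 0.22, -1, 0, 1, 0, 0, -0.5, 0.22, -1, 0, 1, 0, 0, -0.5, 0.22, -1, 0, 1]

```text
t: 10.88
eef_pos: [0.6004, -0.0441, 0.2012]
ee_rot: [3.141, -0.001, -2.358]
force: [-0.2, 0.3, -0.1]
width: 0.0882
gripper_force: 0.0
```

Call:
arm_command:
  series: [0, 0, -0.1, 0, 0, 0, 1, 0, 0, -0.2, 0, 0, 0, 1, 0, 0, -0.3, 0, 0, 0, 1, 0, 0, -0.4, 0, 0, 0, 1, 0, 0, -0.5, 0, 0, 0, 1, 0, 0, -0.6, 0, 0, 0, 1, 0, 0, -0.606, 0, 0, 0, 1]

```text
t: 11.75
eef_pos: [0.6005, -0.0438, 0.2014]
ee_rot: [3.141, 0.0, -1.408]
force: [-1.3, 1.2, 0.9]
width: 0.0876
gripper_force: 0.0
```

```bash
cat > chk.py <<'E'
from h import *
im=arm.grab_frame("top"); m=arm.camera_model("top")
for b in blobs(im,m,.034,100,(295,220,480,340)):print(*b)
E
python3 - <<'E'
from h import *
import chk
print(arm.get_state()["q"].round(2),delta([.597,-.0525,.036],-np.pi/2+.166))
m=arm.camera_model("top")
im=arm.grab_frame("top");cv2.imwrite("pics/t2.png",im)
g=cast(m,[(280,242),(280,238)],.12);print(g)
E
```

```text
396 306 [ 476.2 -188. ] [41.3 38.5] 88.4
341 312 [465.9 -70.3] [52.7 52.5] 37.8
445 248 [ 599. -304.] [39.6 45.2] 16.8
388 246 [ 606.8 -177.4] [53.4 54.5] 71.3
341 252 [595.7 -75.1] [148.1 189.7] 9.4
[ 0.25  0.25 -0.18 -0.   -1.14 -0.09] (array([ 0.   ,  0.   , -0.003]), array([0.08 , 0.048, 1.655]))
[[0.60804849 0.05295452 0.12      ]
 [0.61610433 0.05285989 0.12      ]]
```

Call:
arm_command:
  series: [0, 0, 0, 0.08, 0.05, 0.5, 1, 0, 0, 0, 0.08, 0.05, 1, 1]

```text
t: 12.1
eef_pos: [0.5972, -0.0528, 0.1013]
ee_rot: [-3.14, 0.0, -1.409]
force: [0.6, 0.6, -0.4]
width: 0.0878
gripper_force: 0.0
```

Call:
arm_command:
  series: [0, 0, 0, 0, 0, 0.4, 1, 0, 0, 0, 0, 0, 0.65, 1, 0, 0, 0, 0, 0, 0.65, 1, 0, 0, 0, 0, 0, 0.65, 0, 0, 0, 0, 0, 0, 0.65, 0, 0, 0, 0, 0, 0, 0.65, 0, 0, 0, 0, 0, 0, 0.65, 0, 0, 0, 0, 0, 0, 0.65, 0]
  force: 40

```text
t: 13.1
eef_pos: [0.5971, -0.0526, 0.037]
ee_rot: [-3.141, 0.0, -1.405]
force: [0.2, -0.2, 0.1]
width: 0.0433
gripper_force: 0.0
```

Call:
arm_command:
  series: [0, 0, 0, 0, 0, 0, 0, 0, 0, 0, 0, 0, -0.3, 0, 0, 0, 0, 0, 0, -0.7, 0, 0, 0, 0, 0, 0, -1, 0, 0, 0, 0, 0, 0, -1, 0]

```text
t: 13.72
eef_pos: [0.5987, -0.0524, 0.1396]
ee_rot: [-3.137, -0.0, -1.404]
force: [0.6, -1.0, -0.3]
width: 0.0007
gripper_force: 0.0
```

```bash
python3 -c "
from h import *
print(arm.get_state()['width'],delta([.502,.1235,.147],-np.pi/2),delta([.502,.1235,.047],-np.pi/2))"
```

```text
0.0007222807267026929 (array([-0.003,  0.   ,  0.106]), array([-1.895,  0.661, -0.078])) (array([-0.003,  0.   ,  0.106]), array([-1.895,  0.666,  0.922]))
```

The fingers closed on nothing, so the die may have been knocked aside. Look.

Call:
arm_command:
  series: [0, 0, 0, 0, 0.9, -0.5, 1, 0, 0, 0, 0, 0.9, -0.9, 1, 0, 0, 0, 0, 0.9, -0.9, 1, 0, 0, 0, 0, 0.9, -0.9, 1]

```text
t: 14.22
eef_pos: [0.508, -0.0674, 0.2268]
ee_rot: [-3.141, 0.0, -1.405]
force: [-0.0, 0.1, -0.5]
width: 0.0351
gripper_force: 0.0
```

Run:
```python
from h import *
ms=arm.camera_model("scene"); im=arm.grab_frame("scene")
w=arm.grab_frame("top")
c=cv2.resize(im[180:360,140:440],None,fx=1.8,fy=1.8,interpolation=cv2.INTER_CUBIC); d=cv2.resize(w[215:335,250:480],None,fx=2.35,fy=2.35,interpolation=cv2.INTER_CUBIC)[:,:540]
cv2.imwrite("pics/s3.png",np.vstack([c,d[:275]]))
```

```text
(no output)
```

View pics/s3.png

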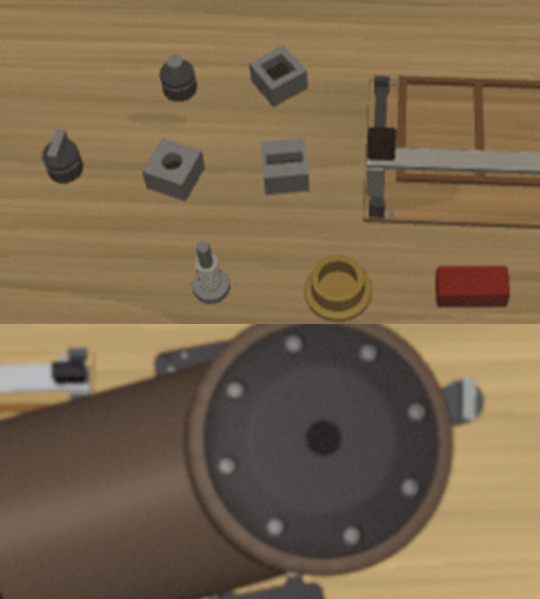

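The scene crop (top) shows the bar open and the slot die still apparently in place near (298,272) full-frame; the top view is hidden by the arm. Check numerically against the first frame and see with the wrist camera.

Run:
```python
from h import *
m=arm.camera_model("scene")
for im in (cv2.imread("pics/scene0.png"),arm.grab_frame("scene")):
    print("--")
    for b in blobs(im,m,.034,100,(150,200,335,300)):print(*b)
s=arm.get_state();print(s["t"],s["eef_pos"],s["width"])
w=arm.camera_model("wrist");im=arm.grab_frame("wrist");cv2.imwrite("pics/w4.png",im);import pickle;pickle.dump(w,open("w4.pkl","wb"))
P=[(.597,-.0525,.034),(.607,-.178,.034),(.4655,-.0705,.034),(s["eef_pos"][0],s["eef_pos"][1],s["eef_pos"][2]-.022)]
for p in P: print(proj(w,p).round())
```

```text
--
298 272 [606.1 -51.6] [71.5 49.9] 8.4
236 273 [ 614.7 -175.6] [63.2 67.2] 71.4
173 267 [ 603. -306.] [73.4 39.5] 32.6
238 223 [ 483.2 -188.9] [71.  39.4] 14.5
294 221 [475.4 -69.1] [71.7 62.3] 37.9
--
298 272 [606.  -51.5] [71.7 50. ] 8.9
236 273 [ 614.7 -175.5] [62.6 67.2] 71.4
174 267 [ 602.8 -305.7] [73.4 40.2] 32.6
238 223 [ 483.2 -189. ] [71.  39.3] 13.5
294 221 [475.2 -69.1] [71.8 62.5] 38.2
14.375 [ 0.50789722 -0.067465    0.22517298] 0.047028522926617425
[[236. 221.]]
[[239.  98.]]
[[357. 224.]]
[[319. 278.]]
```

View pics/w4.png

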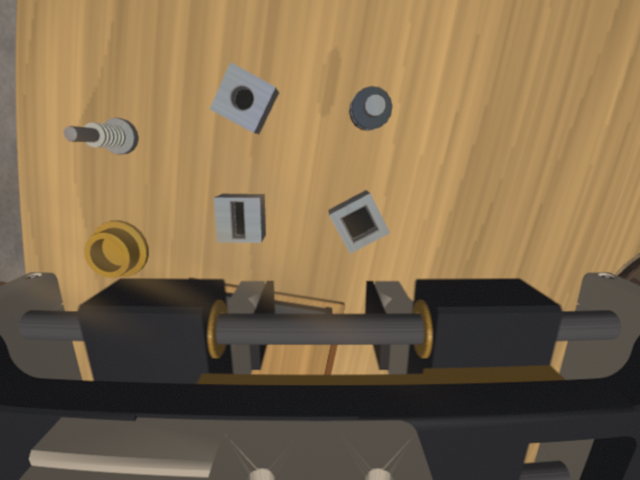

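The die is unmoved (projection agrees within 3 px), so the fingers passed without touching it. I'll descend again and look from the scene camera before closing.

```bash
python3 -c "
from h import *
print(delta([.597,-.0525,.033],-np.pi/2+.166))"
```

```text
(array([ 0.002, -0.   ,  0.   ]), array([-1.000e-03, -9.080e-01,  1.919e+00]))
```

Call:
arm_command:
  series: [0, 0, 0, 0, -0.5, 0, 1, 0, 0, 0, 0, -0.91, 0.2, 1, 0, 0, 0, 0, -0.91, 0.6, 1, 0, 0, 0, 0, -0.91, 1, 1, 0, 0, 0, 0, -0.91, 1, 1]

```text
t: 15.05
eef_pos: [0.5954, -0.0529, 0.1223]
ee_rot: [3.133, -0.0, -1.405]
force: [0.7, -0.6, 0.2]
width: 0.0871
gripper_force: 0.0
```

Call:
arm_command:
  series: [0, 0, 0, 0, 0, 0.4, 1, 0, 0, 0, 0, 0, 0.8, 1, 0, 0, 0, 0, 0, 0.92, 1, 0, 0, 0, 0, 0, 0.92, 1, 0, 0, 0, 0, 0, 0.92, 1]

```text
t: 15.68
eef_pos: [0.5994, -0.0523, 0.0367]
ee_rot: [-3.139, -0.0, -1.404]
force: [0.5, 0.1, 0.1]
width: 0.0877
gripper_force: 0.0
```

Run:
```python
from h import *
im=arm.grab_frame("scene");cv2.imwrite("pics/s5.png",cv2.resize(im[150:330,200:440],None,fx=3,fy=3,interpolation=cv2.INTER_CUBIC))
s=arm.get_state();print(s["eef_pos"],s["force"],s["width"],proj(arm.camera_model("scene"),[[.597,-.0525,.034],[.597,-.0525,.012]]))
```

```text
[ 0.59934688 -0.05224178  0.03669133] [-0.53435622  0.3817906   0.9098722 ] 0.08762586718131042 [[297.75673797 267.84531268]
 [298.31940302 274.12240597]]
```

View pics/s5.png

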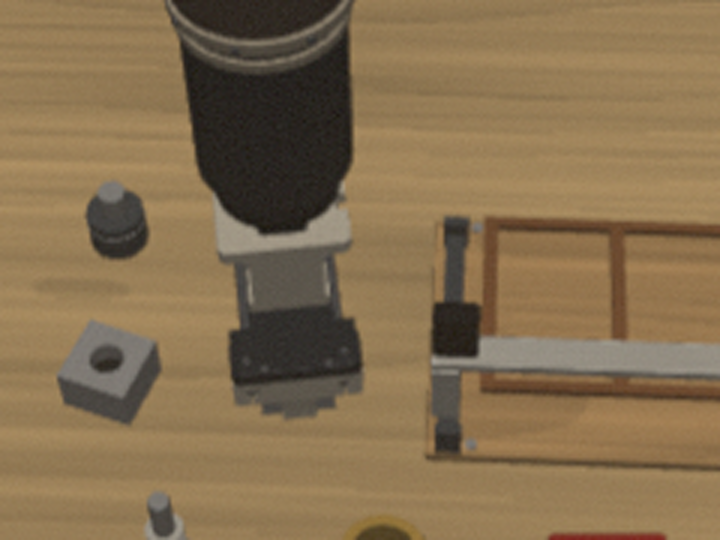

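The gripper hides the die; the front fingertip's lower edge is at full-frame about (297,287). Check this against the expected tip, and close slowly while holding.

Call:
arm_command:
  series: [0, 0, 0, 0, 0, 0, 0.5, 0, 0, 0, 0, 0, 0, 0.5, 0, 0, 0, 0, 0, 0, 0.5, 0, 0, 0, 0, 0, 0, 0.5, 0, 0, 0, 0, 0, 0, 0.5, 0, 0, 0, 0, 0, 0, 0.5]
  force: 40

```text
t: 16.48
eef_pos: [0.5979, -0.0525, 0.0347]
ee_rot: [3.141, 0.0, -1.405]
force: [-0.8, 0.7, 0.2]
width: 0.0439
gripper_force: 0.0
```

Run:
```python
from h import *
m=arm.camera_model("scene")
for z in(.015,.035,.055): print(z,cast(m,[(297,287)],z))
s=arm.get_state();print(s["eef_pos"],s["force"],s["width"],s["gripper_force"])
im=arm.grab_frame("wrist");cv2.imwrite("pics/w6.png",im)
print(proj(arm.camera_model("wrist"),[[.597,-.0525,.034],[.597,-.0525,.012]]))
```

```text
0.015 [[ 0.63053056 -0.05243464  0.015     ]]
0.035 [[ 0.64382447 -0.05033586  0.035     ]]
0.055 [[ 0.65711838 -0.04823707  0.055     ]]
[ 0.59794986 -0.05246714  0.03468768] [-0.79590215  0.74128473  0.24599697] 0.043875992028701474 0.0
[[320.23340121 292.5628012 ]
 [320.17709893 277.62245993]]
```

View pics/w6.png

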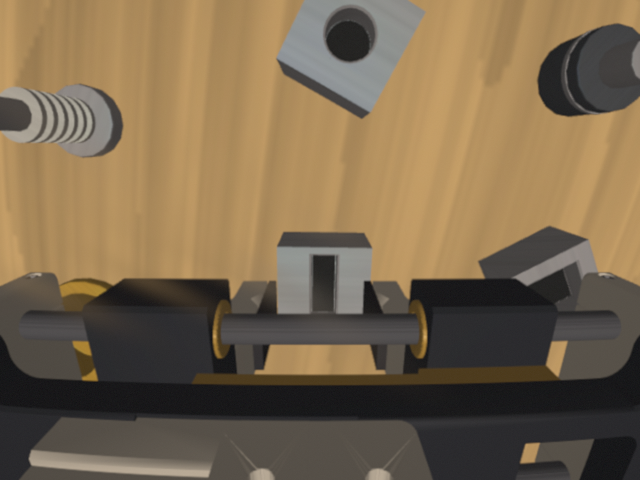

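The die stands right between the jaws, yet the pads closed to 44 mm above it. In the pictures the visible fingertips (row 281) sit about 30 mm higher than the stated tip, so the real tips seem higher than reported. I'll reopen and go down in small steps, watching the force.

Call:
arm_command:
  series: [0, 0, 0, 0, 0, 0, 1, 0, 0, 0, 0, 0, 0, 1, 0, 0, 0, 0, 0, 0, 1, 0, 0, 0, 0, 0, 0, 1, 0, 0, 0, 0, 0, 0, 1, 0, 0, 0, 0, 0, 0, 1]

```text
t: 17.27
eef_pos: [0.598, -0.0525, 0.0348]
ee_rot: [-3.142, 0.0, -1.405]
force: [-0.6, -1.1, -0.1]
width: 0.0874
gripper_force: 0.0
```

Call:
arm_command:
  series: [0, 0, 0, 0, 0, 0.05, 1, 0, 0, 0, 0, 0, 0.1, 1, 0, 0, 0, 0, 0, 0.13, 1, 0, 0, 0, 0, 0, 0.13, 1]

```text
t: 17.77
eef_pos: [0.5977, -0.0525, 0.0213]
ee_rot: [3.141, -0.0, -1.405]
force: [-0.2, -0.1, 0.5]
width: 0.0878
gripper_force: 0.0
```

Call:
arm_command:
  series: [0, 0, 0, 0, 0, 0, 0.5, 0, 0, 0, 0, 0, 0, 0.45, 0, 0, 0, 0, 0, 0, 0.45, 0, 0, 0, 0, 0, 0, 0.45, 0, 0, 0, 0, 0, 0, 0.45, 0, 0, 0, 0, 0, 0, 0.45, 0, 0, 0, 0, 0, 0, 0.45]
  force: 10

```text
t: 18.65
eef_pos: [0.5972, -0.0527, 0.0217]
ee_rot: [3.14, -0.0, -1.405]
force: [-4.4, -0.3, 4.1]
width: 0.0499
gripper_force: 10.0
```

Contact at 50 mm now: the tips really are about level with the reported TCP. So I grasp at a reported z of about 0.010.

Call:
arm_command:
  series: [0, 0, 0, 0, 0, 0, 0.9, 0, 0, 0, 0, 0, 0, 0.9, 0, 0, 0, 0, 0, 0, 0.9, 0, 0, 0, 0, 0, 0, 0.9, 0, 0, 0, 0, 0, 0.06, 0.9, 0, 0, 0, 0, 0, 0.115, 0.9, 0, 0, 0, 0, 0, 0.115, 0.9]

```text
t: 19.52
eef_pos: [0.5974, -0.0526, 0.0094]
ee_rot: [3.14, -0.0, -1.405]
force: [-0.0, -0.2, -0.1]
width: 0.0788
gripper_force: 0.0
```

Call:
arm_command:
  series: [0, 0, 0, 0, 0, 0, 0.45, 0, 0, 0, 0, 0, 0, 0.4, 0, 0, 0, 0, 0, 0, 0, 0, 0, 0, 0, 0, 0, 0, 0, 0, 0, 0, 0, 0, 0, 0, 0, 0, 0, 0, 0, 0, 0, 0, 0, 0, 0, 0, 0, 0, 0, 0, 0, 0, 0, 0]
  force: 40

```text
t: 20.52
eef_pos: [0.5976, -0.0526, 0.0103]
ee_rot: [3.141, -0.0, -1.405]
force: [-4.1, -0.6, 5.1]
width: 0.0496
gripper_force: 40.0
```

Call:
arm_command:
  series: [0, 0, 0, 0, 0, -0.3, 0, 0, 0, 0, 0, 0, -0.7, 0, 0, 0, 0, 0, 0, -1, 0, 0, 0, 0, 0, 0, -1, 0]

```text
t: 21.02
eef_pos: [0.5997, -0.052, 0.112]
ee_rot: [-3.137, 0.0, -1.404]
force: [-0.6, -0.4, -5.7]
width: 0.0495
gripper_force: 40.0
```

Call:
arm_command:
  series: [0, 0, 0, 0, 0, -0.3, 0, 0, 0, 0, 0, 0, -0.6, 0, 0, 0, 0, 0, 0, -0.6, 0]

```text
t: 21.4
eef_pos: [0.5989, -0.0521, 0.1705]
ee_rot: [-3.139, 0.0, -1.405]
force: [0.3, -0.3, -4.9]
width: 0.0498
gripper_force: 40.0
```

Run:
```python
from h import *
print(delta([.502,.1235,.17],-np.pi/2),delta([.502,.1235,.022],-np.pi/2))
```

```text
(array([-0.002,  0.   ,  0.106]), array([-1.892,  0.665,  0.004])) (array([-0.002,  0.   ,  0.106]), array([-1.892,  0.669,  1.484]))
```

Lifted, with 5 N of weight. Carry to bay0.

Call:
arm_command:
  series: [0, 0, 0.05, -0.4, 0.15, 0, 0, 0, 0, 0.106, -0.8, 0.3, 0, 0, 0, 0, 0.106, -0.95, 0.33, 0, 0, 0, 0, 0.106, -0.95, 0.33, 0, 0]

```text
t: 21.9
eef_pos: [0.5488, 0.0366, 0.1685]
ee_rot: [3.14, -0.0, -1.569]
force: [-1.1, 0.2, -4.9]
width: 0.0495
gripper_force: 40.0
```

Run:
```python
from h import *
print(delta([.502,.1235,.023],-np.pi/2))
```

```text
(array([ 0.001, -0.   ,  0.001]), array([-0.871,  0.463,  1.456]))
```

Call:
arm_command:
  series: [0, 0, 0, -0.4, 0.2, 0, 0, 0, 0, 0, -0.8, 0.4, 0, 0, 0, 0, 0, -0.87, 0.463, 0.1, 0, 0, 0, 0, -0.87, 0.463, 0.5, 0, 0, 0, 0, -0.87, 0.463, 0.9, 0, 0, 0, 0, -0.87, 0.463, 1, 0, 0, 0, 0, -0.87, 0.463, 1, 0]

```text
t: 22.78
eef_pos: [0.5036, 0.1221, 0.0698]
ee_rot: [3.14, -0.001, -1.571]
force: [1.2, -0.2, -4.6]
width: 0.0496
gripper_force: 40.0
```

Call:
arm_command:
  series: [0, 0, 0, 0, 0, 0.2, 0, 0, 0, 0, 0, 0, 0.4, 0, 0, 0, 0, 0, 0, 0.47, 0, 0, 0, 0, 0, 0, 0.48, 0, 0, 0, 0, 0, 0, 0.48, 0]

```text
t: 23.4
eef_pos: [0.5042, 0.1231, 0.0233]
ee_rot: [-3.14, 0.001, -1.571]
force: [-0.6, -0.1, -4.4]
width: 0.0495
gripper_force: 40.0
```

Call:
arm_command:
  series: [0, 0, 0, 0, 0, 0.025, 0, 0, 0, 0, 0, 0, 0.025, 0, 0, 0, 0, 0, 0, 0.025, 0.7, 0, 0, 0, 0, 0, 0.025, 0.7, 0, 0, 0, 0, 0, 0.025, 0.7, 0, 0, 0, 0, 0, -0.3, 0.7, 0, 0, 0, 0, 0, -0.8, 0.7]

```text
t: 24.28
eef_pos: [0.5023, 0.1221, 0.1019]
ee_rot: [3.138, -0.002, -1.571]
force: [1.6, 0.8, 0.3]
width: 0.061
gripper_force: 0.0
```

Call:
arm_command:
  series: [0, 0, 0, 0, 0, -0.3, 1, 0, 0, 0, 0.3, 0, -0.7, 1, 0, 0, -0.1, 0.8, 0.2, -0.7, 1, 0, 0, -0.2, 1, 0.2, -0.7, 1, 0, 0, -0.2, 1, 0.2, -0.7, 1]

```text
t: 24.9
eef_pos: [0.4832, 0.0216, 0.1726]
ee_rot: [-3.141, 0.0, -1.258]
force: [0.8, 0.4, 0.6]
width: 0.0876
gripper_force: 0.0
```

Run:
```python
from h import *
import chk
t=arm.grab_frame("top");s=arm.grab_frame("scene")
cv2.imwrite("pics/s7.png",cv2.resize(s[180:330,150:530],None,fx=2,fy=2,interpolation=cv2.INTER_CUBIC));cv2.imwrite("pics/t7.png",t)
m=arm.camera_model("top")
for b in blobs(t,m,.044,60,(140,230,278,320),50):print("tray",*b)
print(delta([.4655,-.0705,.17],-np.pi/2+.663))
```

```text
396 306 [ 476.2 -188. ] [41.3 38.5] 88.4
341 312 [466.3 -70.2] [52.8 51.8] 37.9
312 296 [501.9  -9.1] [ 72.8 181.4] 89.0
445 248 [ 599. -304.] [39.6 45.2] 16.8
388 246 [ 606.8 -177.3] [53.1 54.5] 71.3
tray 258 286 [524.6 106.2] [ 82.6 137.9] 89.2
tray 208 270 [564.4 214.1] [299.5 170.7] 89.4
(array([-0.   ,  0.   , -0.224]), array([0.836, 0.459, 0.022]))
```

View pics/s7.png

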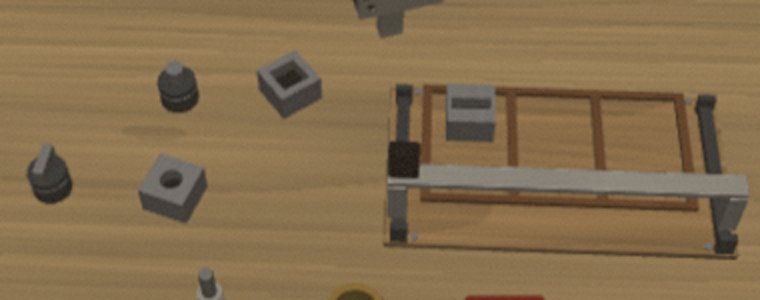

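The slot die sits in bay0 at the near end (470,112 in the crop) and the bar is open behind. Next the square die, into bay1.

Call:
arm_command:
  series: [0, 0, -0.1, 0.4, 0.2, 0, 1, 0, 0, -0.224, 0.836, 0.459, 0.1, 1, 0, 0, -0.224, 0.836, 0.459, 0.5, 1, 0, 0, -0.224, 0.836, 0.459, 0.9, 1, 0, 0, -0.224, 0.836, 0.459, 0.9, 1]

```text
t: 25.68
eef_pos: [0.4636, -0.0709, 0.0799]
ee_rot: [3.136, 0.003, -0.906]
force: [-0.2, 0.5, 0.3]
width: 0.0878
gripper_force: 0.0
```

Run:
```python
from h import *
print(delta([.4655,-.0705,.010],-np.pi/2+.663))
```

```text
(array([0.004, 0.002, 0.001]), array([ 0.011, -0.021,  0.699]))
```

Call:
arm_command:
  series: [0, 0, 0, 0.01, -0.01, 0.4, 1, 0, 0, 0, 0.01, -0.01, 0.7, 0.9, 0, 0, 0, 0.01, -0.01, 0.715, 0.8, 0, 0, 0, 0.01, -0.01, 0.715, 0.5, 0, 0, 0, 0.01, -0.01, 0.715, 0, 0, 0, 0, 0.01, -0.01, 0.715, 0, 0, 0, 0, 0.01, -0.01, 0.715, 0, 0, 0, 0, 0.01, -0.01, 0.715, 0]
  force: 40

```text
t: 26.68
eef_pos: [0.4666, -0.0714, 0.0119]
ee_rot: [3.141, -0.0, -0.905]
force: [-3.2, -1.4, 7.4]
width: 0.0494
gripper_force: 40.0
```

Call:
arm_command:
  series: [0, 0, 0, 0, 0, 0, 0, 0, 0, 0, 0, 0, 0, 0, 0, 0, 0, 0, 0, 0, 0]

```text
t: 27.05
eef_pos: [0.4666, -0.0714, 0.0119]
ee_rot: [3.141, -0.0, -0.905]
force: [-2.9, -1.5, 8.1]
width: 0.0498
gripper_force: 40.0
```

Call:
arm_command:
  series: [0, 0, 0, 0, 0, -0.3, 0, 0, 0, 0, 0, 0, -0.7, 0, 0, 0, 0, 0, 0, -1, 0, 0, 0, 0, 0, 0, -1, 0]

```text
t: 27.55
eef_pos: [0.4683, -0.0707, 0.1131]
ee_rot: [-3.137, -0.002, -0.905]
force: [0.3, 0.1, -5.8]
width: 0.0497
gripper_force: 40.0
```

Call:
arm_command:
  series: [0, 0, 0.1, 0, 0, -0.3, 0, 0, 0, 0.2, 0, 0, -0.6, 0, 0, 0, 0.3, 0, 0, -0.6, 0, 0, 0, 0.4, 0, 0, -0.6, 0, 0, 0, 0.422, 0, 0, -0.6, 0, 0, 0, 0.422, 0, 0, -0.6, 0]

```text
t: 28.3
eef_pos: [0.4664, -0.0711, 0.1698]
ee_rot: [3.14, -0.0, -1.566]
force: [-0.3, 0.1, -6.0]
width: 0.0494
gripper_force: 40.0
```

Run:
```python
from h import *
print(arm.get_state()["width"],delta([.503,.2135,.0205],-np.pi/2))
```

```text
0.04937099551485269 (array([ 0.001, -0.   ,  0.003]), array([-2.844, -0.383,  1.493]))
```

Call:
arm_command:
  series: [0, 0, 0, -0.45, -0.1, 0, 0, 0, 0, 0, -0.95, -0.2, 0, 0]

```text
t: 28.55
eef_pos: [0.4867, 0.0245, 0.1704]
ee_rot: [3.141, -0.0, -1.567]
force: [0.4, -0.2, -4.8]
width: 0.0496
gripper_force: 40.0
```

Call:
arm_command:
  series: [0, 0, 0, -0.5, -0.1, 0, 0, 0, 0, 0, -0.95, -0.18, 0, 0]

```text
t: 28.8
eef_pos: [0.5044, 0.1208, 0.1703]
ee_rot: [3.141, -0.0, -1.565]
force: [0.6, -0.8, -5.4]
width: 0.0496
gripper_force: 40.0
```

Call:
arm_command:
  series: [0, 0, 0, -0.5, 0, 0, 0, 0, 0, 0, -0.94, 0, 0, 0, 0, 0, 0, -0.94, 0, 0.3, 0, 0, 0, 0, -0.94, 0, 0.7, 0, 0, 0, 0, -0.94, 0, 1, 0, 0, 0, 0, -0.94, 0, 1, 0, 0, 0, 0, -0.94, 0, 1, 0]

```text
t: 29.68
eef_pos: [0.5049, 0.2135, 0.0717]
ee_rot: [-3.141, 0.0, -1.566]
force: [1.3, 0.5, -4.8]
width: 0.05
gripper_force: 40.0
```

Run:
```python
from h import *
print(arm.get_state()["width"],delta([.503,.2135,.0215],-np.pi/2))
```

```text
0.049972928618701784 (array([-0.001,  0.   ,  0.003]), array([0.   , 0.02 , 0.502]))
```

Call:
arm_command:
  series: [0, 0, 0, 0, 0.02, 0.25, 0, 0, 0, 0, 0, 0.02, 0.45, 0, 0, 0, 0, 0, 0.02, 0.5, 0, 0, 0, 0, 0, 0.02, 0.515, 0, 0, 0, 0, 0, 0.02, 0.52, 0, 0, 0, 0, 0, 0.02, 0.52, 0]

```text
t: 30.42
eef_pos: [0.5023, 0.2131, 0.0219]
ee_rot: [-3.141, 0.0, -1.567]
force: [-8.5, -2.8, 11.6]
width: 0.05
gripper_force: 40.0
```

Call:
arm_command:
  series: [0, 0, 0, 0, 0, 0, 0.7, 0, 0, 0, 0, 0, 0, 0.7, 0, 0, 0, 0, 0, 0, 0.7, 0, 0, 0, 0, 0, 0, 0.7, 0, 0, 0, 0, 0, -0.3, 0.7, 0, 0, 0, 0, 0, -0.8, 0.7]

```text
t: 31.18
eef_pos: [0.5011, 0.2121, 0.098]
ee_rot: [3.138, -0.003, -1.568]
force: [0.2, 0.2, -0.4]
width: 0.0612
gripper_force: 0.0
```

Call:
arm_command:
  series: [0, 0, 0, 0, 0, -0.5, 1, 0, 0, 0, 0.5, 0, -0.7, 1, 0, 0, 0, 1, 0, -0.7, 1]

```text
t: 31.55
eef_pos: [0.5034, 0.1129, 0.1708]
ee_rot: [-3.138, 0.002, -1.566]
force: [0.5, -0.1, -0.8]
width: 0.0848
gripper_force: 0.0
```

Call:
arm_command:
  series: [0, 0, 0, 0.5, 0, 0, 1, 0, 0, 0, 1, 0, 0, 1, 0, 0, 0, 1, 0, 0, 1]

```text
t: 31.92
eef_pos: [0.5022, 0.0103, 0.1687]
ee_rot: [3.141, -0.0, -1.572]
force: [0.3, 0.1, 0.1]
width: 0.0874
gripper_force: 0.0
```

Run:
```python
from h import *
import chk
print(delta([.607,-.178,.010],-np.pi/2-.326))
```

```text
310 330 [431.1  -3.2] [63.6 40. ] 88.9
396 306 [ 476.2 -188. ] [41.3 38.5] 88.3
445 248 [ 599.  -303.7] [39.6 44.6] 16.8
318 278 [541.6 -21.8] [ 97.  193.7] 89.0
388 246 [ 606.7 -177.2] [53.1 54.2] 71.3
(array([-0.   , -0.   ,  0.208]), array([ 1.897, -1.044,  1.588]))
```

Call:
arm_command:
  series: [0, 0, 0, 0.5, -0.27, 0, 1, 0, 0, 0, 0.95, -0.52, 0, 1]

```text
t: 32.22
eef_pos: [0.5563, -0.0816, 0.1691]
ee_rot: [-3.141, 0.0, -1.565]
force: [0.3, 0.8, 0.2]
width: 0.0874
gripper_force: 0.0
```

Call:
arm_command:
  series: [0, 0, 0.1, 0.5, -0.27, 0, 1, 0, 0, 0.208, 0.947, -0.524, 0, 1, 0, 0, 0.208, 0.947, -0.524, 0.4, 1, 0, 0, 0.208, 0.947, -0.524, 0.8, 1, 0, 0, 0.208, 0.947, -0.524, 0.8, 1, 0, 0, 0.208, 0.947, -0.524, 0.8, 1]

```text
t: 32.98
eef_pos: [0.6089, -0.1758, 0.0901]
ee_rot: [-3.14, -0.0, -1.893]
force: [0.7, -0.2, 1.1]
width: 0.0878
gripper_force: 0.0
```

Run:
```python
from h import *
print(delta([.607,-.178,.010],-np.pi/2-.326))
# is the die still at its place? wrist look under the tool, scene centroid
m=arm.camera_model("scene")
for b in blobs(arm.grab_frame("scene"),m,.034,100,(150,200,335,300)):print(*b)
```

```text
(array([-0.001, -0.   ,  0.002]), array([0.027, 0.013, 0.801]))
173 267 [ 602.8 -305.7] [73.4 40.2] 32.6
219 240 [ 538.4 -221.8] [236.3 170.8] 1.9
```

Call:
arm_command:
  series: [0, 0, 0, 0.02, 0.01, 0.4, 1, 0, 0, 0, 0.02, 0.01, 0.78, 0.9, 0, 0, 0, 0.02, 0.01, 0.8, 0.8, 0, 0, 0, 0.02, 0.01, 0.8, 0.6, 0, 0, 0, 0.02, 0.01, 0.8, 0, 0, 0, 0, 0.02, 0.01, 0.8, 0, 0, 0, 0, 0.02, 0.01, 0.8, 0, 0, 0, 0, 0.02, 0.01, 0.8, 0]
  force: 40

```text
t: 34.02
eef_pos: [0.6059, -0.1778, 0.0105]
ee_rot: [-3.141, 0.0, -1.895]
force: [-3.3, 2.8, 6.6]
width: 0.0494
gripper_force: 40.0
```

Call:
arm_command:
  series: [0, 0, 0, 0, 0, 0, 0, 0, 0, 0, 0, 0, 0, 0, 0, 0, 0, 0, 0, 0, 0]

```text
t: 34.4
eef_pos: [0.6059, -0.1778, 0.0105]
ee_rot: [-3.141, 0.0, -1.895]
force: [-3.9, 2.0, 6.8]
width: 0.0494
gripper_force: 40.0
```

Call:
arm_command:
  series: [0, 0, 0, 0, 0, -0.3, 0, 0, 0, 0, 0, 0, -0.7, 0, 0, 0, 0, 0, 0, -1, 0, 0, 0, 0, 0, 0, -1, 0]

```text
t: 34.9
eef_pos: [0.6076, -0.1779, 0.1116]
ee_rot: [-3.137, 0.002, -1.895]
force: [0.9, 0.4, -6.6]
width: 0.0494
gripper_force: 40.0
```

Call:
arm_command:
  series: [0, 0, -0.1, 0, 0, -0.3, 0, 0, 0, -0.208, 0, 0, -0.6, 0, 0, 0, -0.208, 0, 0, -0.6, 0, 0, 0, -0.208, 0, 0, -0.6, 0]

```text
t: 35.4
eef_pos: [0.6047, -0.1775, 0.1663]
ee_rot: [3.138, 0.001, -1.572]
force: [0.8, 0.4, -6.5]
width: 0.0496
gripper_force: 40.0
```

Run:
```python
from h import *
print(arm.get_state()["width"],delta([.504,.3035,.0215],-np.pi/2))
```

```text
0.04955918779924995 (array([ 0.002,  0.001, -0.001]), array([-4.807,  1.009,  1.456]))
```

Call:
arm_command:
  series: [0, 0, 0, -0.48, 0.12, 0, 0, 0, 0, 0, -0.96, 0.25, 0, 0]

```text
t: 35.65
eef_pos: [0.5791, -0.0814, 0.1659]
ee_rot: [3.138, -0.0, -1.573]
force: [0.6, 0.8, -5.4]
width: 0.0494
gripper_force: 40.0
```

Call:
arm_command:
  series: [0, 0, 0, -0.48, 0.12, 0, 0, 0, 0, 0, -0.96, 0.25, 0, 0]

```text
t: 35.9
eef_pos: [0.5538, 0.0151, 0.1665]
ee_rot: [3.138, -0.001, -1.571]
force: [0.8, -0.1, -5.7]
width: 0.0496
gripper_force: 40.0
```

Call:
arm_command:
  series: [0, 0, 0, -0.48, 0.12, 0, 0, 0, 0, 0, -0.96, 0.25, 0, 0]

```text
t: 36.15
eef_pos: [0.5285, 0.1109, 0.1666]
ee_rot: [3.139, -0.001, -1.571]
force: [0.8, 0.3, -5.8]
width: 0.0495
gripper_force: 40.0
```

Call:
arm_command:
  series: [0, 0, 0, -0.48, 0.12, 0, 0, 0, 0, 0, -0.96, 0.25, 0, 0]

```text
t: 36.4
eef_pos: [0.5033, 0.2066, 0.1667]
ee_rot: [3.139, -0.002, -1.571]
force: [0.9, 0.4, -5.6]
width: 0.0497
gripper_force: 40.0
```

Call:
arm_command:
  series: [0, 0, 0, -0.48, 0, 0, 0, 0, 0, 0, -0.96, 0, 0, 0, 0, 0, 0, -0.96, 0, 0.3, 0, 0, 0, 0, -0.96, 0, 0.7, 0, 0, 0, 0, -0.96, 0, 0.95, 0, 0, 0, 0, -0.96, 0, 0.95, 0, 0, 0, 0, -0.96, 0, 0.95, 0]

```text
t: 37.28
eef_pos: [0.5049, 0.3018, 0.0739]
ee_rot: [-3.142, -0.0, -1.569]
force: [0.2, 0.3, -5.1]
width: 0.0497
gripper_force: 40.0
```

Run:
```python
from h import *
print(arm.get_state()["width"],delta([.504,.3035,.0215],-np.pi/2))
```

```text
0.04974960071392965 (array([-0.   , -0.   ,  0.001]), array([-0.017,  0.009,  0.524]))
```

Call:
arm_command:
  series: [0, 0, 0, -0.015, 0.01, 0.25, 0, 0, 0, 0, -0.015, 0.01, 0.45, 0, 0, 0, 0, -0.015, 0.01, 0.5, 0, 0, 0, 0, -0.015, 0.01, 0.53, 0, 0, 0, 0, -0.015, 0.01, 0.535, 0, 0, 0, 0, -0.015, 0.01, 0.535, 0]

```text
t: 38.02
eef_pos: [0.504, 0.3036, 0.021]
ee_rot: [-3.141, 0.001, -1.568]
force: [0.6, -1.0, -5.8]
width: 0.0498
gripper_force: 40.0
```

Call:
arm_command:
  series: [0, 0, 0, 0, 0, 0, 0.7, 0, 0, 0, 0, 0, 0, 0.7, 0, 0, 0, 0, 0, 0, 0.7, 0, 0, 0, 0, 0, 0, 0.7, 0, 0, 0, 0, 0, -0.3, 0.7, 0, 0, 0, 0, 0, -0.8, 0.7]

```text
t: 38.78
eef_pos: [0.5027, 0.3022, 0.0995]
ee_rot: [3.139, -0.003, -1.568]
force: [1.6, 1.0, 0.6]
width: 0.0614
gripper_force: 0.0
```

Call:
arm_command:
  series: [0, 0, 0, 0, 0, -0.5, 1, 0, 0, 0, 0.5, 0, -0.7, 1, 0, 0, 0, 0.98, 0.06, -0.7, 1]

```text
t: 39.15
eef_pos: [0.4989, 0.2051, 0.1724]
ee_rot: [-3.138, 0.002, -1.567]
force: [0.7, 0.3, -1.4]
width: 0.0848
gripper_force: 0.0
```

Call:
arm_command:
  series: [0, 0, 0, 0.5, 0, 0, 1, 0, 0, 0, 0.98, 0.06, 0, 1]

```text
t: 39.4
eef_pos: [0.4921, 0.1057, 0.1705]
ee_rot: [-3.141, 0.0, -1.568]
force: [-0.2, 0.2, 0.0]
width: 0.0872
gripper_force: 0.0
```

Call:
arm_command:
  series: [0, 0, 0.1, 0.5, 0, 0, 1, 0, 0, 0.2, 0.98, 0.06, 0, 1, 0, 0, 0.3, 0.98, 0.06, 0, 1, 0, 0, 0.4, 0.98, 0.06, 0, 1, 0, 0, 0.5, 0.98, 0.06, 0, 1, 0, 0, 0.5, 0.98, 0.06, 0, 1]

```text
t: 40.15
eef_pos: [0.4865, 0.0091, 0.1704]
ee_rot: [-3.142, 0.0, -2.352]
force: [0.1, 0.0, 0.5]
width: 0.0874
gripper_force: 0.0
```

Call:
arm_command:
  series: [0, 0, 0.1, 0, 0, 0, 1, 0, 0, 0.2, 0, 0, 0, 1, 0, 0, 0.3, 0, 0, 0, 1, 0, 0, 0.4, 0, 0, 0, 1, 0, 0, 0.5, 0, 0, 0, 1, 0, 0, 0.5, 0, 0, 0, 1]

```text
t: 40.9
eef_pos: [0.4865, 0.0093, 0.1703]
ee_rot: [3.142, 0.0, -3.134]
force: [-0.3, -0.3, -0.6]
width: 0.0879
gripper_force: 0.0
```

Run:
```python
from h import *
import chk,pickle
print(delta([.476,-.189,.010],np.pi))
w=arm.camera_model("wrist");im=arm.grab_frame("wrist");cv2.imwrite("pics/w8.png",im)
for b in blobs(im,w,.033,200,(0,0,640,270)):print("w",*b)
w=arm.camera_model("scene");im=arm.grab_frame("scene");cv2.imwrite("pics/s8.png",im)
for b in blobs(im,w,.033,100,(150,200,335,300)):print("s",*b)
```

```text
396 306 [ 476.2 -188. ] [41.3 38.5] 88.4
350 299 [494.  -91.5] [44.9 98.4] 88.1
318 294 [507.2 -23.2] [100.9 192.3] 89.0
445 248 [ 599.  -303.7] [39.6 44.6] 16.8
(array([-0.   ,  0.   ,  0.006]), array([ 0.123, -1.981,  1.603]))
w 440 245 [498.7 122.9] [48.2 61.2] 0.2
w 605 242 [493.9 298.1] [57.4 79.3] 0.5
w 367 242 [496.3  52.9] [54.1 18.6] 2.2
w 531 240 [493.6 213.1] [57.4 70.3] 0.2
w 111 215 [ 472.9 -188.8] [39.2 47.8] 53.5
s 174 267 [ 602.1 -306.1] [73.4 40.2] 32.6
s 238 223 [ 482.4 -189.3] [71.1 39.1] 14.5
```

Call:
arm_command:
  series: [0, 0, 0, 0.06, -0.5, 0, 1, 0, 0, 0, 0.06, -0.98, 0, 1]

```text
t: 41.3
eef_pos: [0.4806, -0.0895, 0.1704]
ee_rot: [3.142, 0.0, -3.133]
force: [1.3, 0.2, -0.2]
width: 0.0876
gripper_force: 0.0
```

Call:
arm_command:
  series: [0, 0, 0, 0.06, -0.5, 0, 1, 0, 0, 0, 0.06, -0.995, 0.1, 1, 0, 0, 0, 0.06, -0.995, 0.4, 1, 0, 0, 0, 0.06, -0.995, 0.7, 1, 0, 0, 0, 0.06, -0.995, 0.7, 1, 0, 0, 0, 0.06, -0.995, 0.7, 1]

```text
t: 42.05
eef_pos: [0.4758, -0.1884, 0.1012]
ee_rot: [-3.141, 0.001, -3.137]
force: [0.3, -0.0, -1.0]
width: 0.0873
gripper_force: 0.0
```

Run:
```python
from h import *
print(delta([.476,-.188,.010],np.pi))
```

```text
(array([-0.   ,  0.001,  0.003]), array([-0.001,  0.004,  0.912]))
```

Call:
arm_command:
  series: [0, 0, 0, 0, 0, 0.4, 1, 0, 0, 0, 0, 0, 0.7, 1, 0, 0, 0, 0, 0, 0.88, 0.9, 0, 0, 0, 0, 0, 0.91, 0.7, 0, 0, 0, 0, 0, 0.91, 0.5, 0, 0, 0, 0, 0, 0.91, 0, 0, 0, 0, 0, 0, 0.91, 0, 0, 0, 0, 0, 0, 0.91, 0]
  force: 40

```text
t: 43.05
eef_pos: [0.4757, -0.1885, 0.0101]
ee_rot: [-3.141, 0.001, -3.138]
force: [-1.3, -0.5, 6.4]
width: 0.0407
gripper_force: 40.0
```

Call:
arm_command:
  series: [0, 0, 0, 0, 0, 0, 0, 0, 0, 0, 0, 0, 0, 0, 0, 0, 0, 0, 0, 0, 0, 0, 0, 0, 0, 0, 0, 0]

```text
t: 43.55
eef_pos: [0.4757, -0.1885, 0.0101]
ee_rot: [-3.141, 0.001, -3.138]
force: [-0.6, 0.9, 6.6]
width: 0.0414
gripper_force: 40.0
```

Call:
arm_command:
  series: [0, 0, 0, 0, 0, -0.3, 0, 0, 0, 0, 0, 0, -0.7, 0, 0, 0, 0, 0, 0, -1, 0, 0, 0, 0, 0, 0, -1, 0]

```text
t: 44.05
eef_pos: [0.4763, -0.1883, 0.1113]
ee_rot: [3.142, 0.004, -3.139]
force: [-0.2, -0.8, -3.2]
width: 0.0412
gripper_force: 40.0
```

Call:
arm_command:
  series: [0, 0, 0, 0, 0, -0.3, 0, 0, 0, 0, 0, 0, -0.6, 0, 0, 0, 0, 0, 0, -0.6, 0]

```text
t: 44.42
eef_pos: [0.4758, -0.1883, 0.1699]
ee_rot: [3.141, 0.002, -3.139]
force: [-0.1, -0.8, -3.4]
width: 0.0407
gripper_force: 40.0
```

Run:
```python
from h import *
print(arm.get_state()["width"],delta([.564,.3035,.0205],np.pi))
import chk
```

```text
0.040729630073584565 (array([0.   , 0.001, 0.002]), array([-0.893,  4.915,  1.497]))
470 300 [ 485.2 -351.7] [ 42.8 156.6] 86.3
363 299 [ 492.7 -117.3] [170.6  35. ] 1.7
460 299 [ 488.5 -331.7] [ 47.4 174.6] 85.0
445 248 [ 599. -304.] [39.6 45.2] 16.8
```

Call:
arm_command:
  series: [0, 0, 0, 0, 0.5, 0, 0, 0, 0, 0, 0, 0.98, 0, 0]

```text
t: 44.72
eef_pos: [0.4732, -0.0896, 0.1669]
ee_rot: [3.142, -0.004, -3.141]
force: [1.2, -0.3, -2.8]
width: 0.0405
gripper_force: 40.0
```

Call:
arm_command:
  series: [0, 0, 0, 0, 0.5, 0, 0, 0, 0, 0, 0, 0.98, 0, 0]

```text
t: 44.98
eef_pos: [0.473, 0.0089, 0.1671]
ee_rot: [-3.141, -0.003, -3.139]
force: [1.2, -0.0, -3.0]
width: 0.0408
gripper_force: 40.0
```

Call:
arm_command:
  series: [0, 0, 0, -0.1, 0.5, 0, 0, 0, 0, 0, -0.3, 0.98, 0, 0]

```text
t: 45.22
eef_pos: [0.5027, 0.107, 0.1672]
ee_rot: [-3.141, -0.003, -3.138]
force: [1.0, -1.1, -3.7]
width: 0.0411
gripper_force: 40.0
```

Call:
arm_command:
  series: [0, 0, 0, -0.1, 0.5, 0, 0, 0, 0, 0, -0.3, 0.98, 0, 0]

```text
t: 45.48
eef_pos: [0.5326, 0.205, 0.1668]
ee_rot: [-3.14, -0.003, -3.139]
force: [1.1, -0.2, -2.3]
width: 0.041
gripper_force: 40.0
```

Call:
arm_command:
  series: [0, 0, 0, -0.1, 0.5, 0, 0, 0, 0, 0, -0.29, 0.99, 0, 0, 0, 0, 0, -0.29, 0.99, 0.1, 0, 0, 0, 0, -0.29, 0.99, 0.5, 0, 0, 0, 0, -0.29, 0.99, 0.9, 0, 0, 0, 0, -0.29, 0.99, 0.9, 0, 0, 0, 0, -0.29, 0.99, 0.9, 0]

```text
t: 46.35
eef_pos: [0.563, 0.3027, 0.0796]
ee_rot: [-3.141, 0.0, -3.139]
force: [-0.0, 1.2, -2.9]
width: 0.0408
gripper_force: 40.0
```

Run:
```python
from h import *
print(arm.get_state()["width"],delta([.564,.3035,.0205],np.pi))
```

```text
0.0408122683294142 (array([-0.   ,  0.   ,  0.002]), array([-0.01 ,  0.008,  0.591]))
```

Call:
arm_command:
  series: [0, 0, 0, -0.01, 0.01, 0.3, 0, 0, 0, 0, -0.01, 0.01, 0.5, 0, 0, 0, 0, -0.01, 0.01, 0.57, 0, 0, 0, 0, -0.01, 0.01, 0.595, 0, 0, 0, 0, -0.01, 0.01, 0.6, 0, 0, 0, 0, -0.01, 0.01, 0.6, 0]

```text
t: 47.1
eef_pos: [0.5642, 0.3043, 0.0202]
ee_rot: [3.141, 0.001, -3.139]
force: [-0.2, 0.2, -1.4]
width: 0.0405
gripper_force: 40.0
```

Call:
arm_command:
  series: [0, 0, 0, 0, 0, 0, 0.65, 0, 0, 0, 0, 0, 0, 0.65, 0, 0, 0, 0, 0, 0, 0.65, 0, 0, 0, 0, 0, 0, 0.65, 0, 0, 0, 0, 0, 0, 0.65, 0, 0, 0, 0, 0, -0.3, 0.65, 0, 0, 0, 0, 0, -0.8, 0.65]

```text
t: 47.98
eef_pos: [0.5625, 0.303, 0.0982]
ee_rot: [-3.139, -0.003, -3.139]
force: [0.4, 1.3, 1.1]
width: 0.0571
gripper_force: 0.0
```

Call:
arm_command:
  series: [0, 0, 0, 0, 0, -0.5, 1, 0, 0, 0, 0.2, -0.5, -0.75, 1, 0, 0, 0, 0.3, -0.98, -0.75, 1]

```text
t: 48.35
eef_pos: [0.5343, 0.2057, 0.1768]
ee_rot: [3.139, 0.004, -3.137]
force: [0.6, -0.5, -0.7]
width: 0.0816
gripper_force: 0.0
```

Call:
arm_command:
  series: [0, 0, 0, 0, -0.5, 0, 1, 0, 0, 0, 0, -0.98, 0, 1]

```text
t: 48.6
eef_pos: [0.5339, 0.1064, 0.1747]
ee_rot: [3.141, 0.001, -3.138]
force: [0.5, 1.1, -0.9]
width: 0.0877
gripper_force: 0.0
```

Call:
arm_command:
  series: [0, 0, 0, 0, -0.5, 0, 1, 0, 0, 0, 0, -0.98, 0, 1, 0, 0, 0, 0, -0.98, 0, 1]

```text
t: 48.98
eef_pos: [0.5341, 0.0072, 0.1744]
ee_rot: [-3.141, -0.0, 3.141]
force: [0.4, 1.1, 0.4]
width: 0.0876
gripper_force: 0.0
```

Run:
```python
from h import *
import chk
print(delta([.599,-.303,.010],np.pi))
w=arm.camera_model("scene");im=arm.grab_frame("scene");cv2.imwrite("pics/s9.png",im)
for b in blobs(im,w,.033,100,(150,200,335,300)):print("s",*b)
cv2.imwrite("pics/s9c.png",cv2.resize(im[180:330,150:530],None,fx=2,fy=2,interpolation=cv2.INTER_CUBIC))
```

```text
327 273 [550.5 -44. ] [101.4 152.3] 5.6
445 248 [ 599. -304.] [39.6 45.2] 16.8
319 254 [592.1 -26.3] [104.3 150.4] 89.0
(array([0., 0., 0.]), array([-0.645, -3.115,  1.643]))
s 173 267 [ 602.4 -306.3] [72.6 40.6] 35.7
```

View pics/s9c.png

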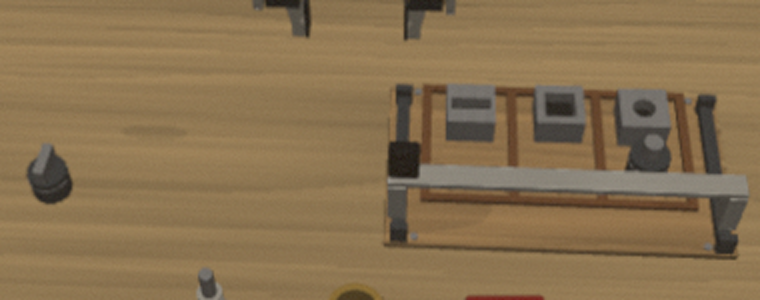

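All three dies are in, each in its own bay, and the round punch (650,155) is upright beside the round die. Now the slot punch.

Call:
arm_command:
  series: [0, 0, 0, -0.1, -0.5, 0, 1, 0, 0, 0, -0.2, -0.98, 0, 1]

```text
t: 49.32
eef_pos: [0.5556, -0.0876, 0.1745]
ee_rot: [3.141, 0.001, -3.135]
force: [0.1, 0.1, 0.2]
width: 0.0873
gripper_force: 0.0
```

Call:
arm_command:
  series: [0, 0, 0, -0.1, -0.5, 0, 1, 0, 0, 0, -0.2, -0.98, 0, 1]

```text
t: 49.58
eef_pos: [0.576, -0.1863, 0.1742]
ee_rot: [3.142, 0.0, -3.137]
force: [0.8, 0.6, -0.7]
width: 0.0878
gripper_force: 0.0
```

Call:
arm_command:
  series: [0, 0, 0, -0.1, -0.5, 0, 1, 0, 0, 0, -0.24, -0.98, 0, 1, 0, 0, 0, -0.24, -0.98, 0, 1]

```text
t: 49.95
eef_pos: [0.6003, -0.2857, 0.173]
ee_rot: [-3.141, -0.001, -3.141]
force: [-1.4, 0.9, -0.6]
width: 0.0877
gripper_force: 0.0
```

Run:
```python
from h import *
print(delta([.5985,-.303,.010],np.pi))
w=arm.camera_model("scene");im=arm.grab_frame("scene")
for b in blobs(im,w,.033,100,(150,200,335,300)):print("s",*b)
```

```text
(array([-0.   , -0.001,  0.001]), array([ 0.016, -0.172,  1.63 ]))
s 174 267 [ 602.  -306.1] [73.2 40.2] 32.6
s 178 211 [ 454.4 -330.9] [ 63.2 126.6] 1.8
```

Call:
arm_command:
  series: [0, 0, 0, 0.01, -0.17, 0.1, 1, 0, 0, 0, 0.01, -0.17, 0.5, 1, 0, 0, 0, 0.01, -0.17, 0.7, 1, 0, 0, 0, 0.01, -0.17, 0.7, 1]

```text
t: 50.5
eef_pos: [0.5973, -0.2999, 0.1023]
ee_rot: [3.141, -0.004, -3.138]
force: [-0.1, 0.5, 0.8]
width: 0.0874
gripper_force: 0.0
```

Call:
arm_command:
  series: [0, 0, 0, 0, 0, 0.4, 1, 0, 0, 0, 0, 0, 0.7, 1, 0, 0, 0, 0, 0, 0.91, 0.9, 0, 0, 0, 0, 0, 0.93, 0.7, 0, 0, 0, 0, 0, 0.93, 0.5, 0, 0, 0, 0, 0, 0.93, 0, 0, 0, 0, 0, 0, 0.93, 0, 0, 0, 0, 0, 0, 0.93, 0]
  force: 40

```text
t: 51.5
eef_pos: [0.5995, -0.3018, 0.0128]
ee_rot: [-3.14, 0.002, -3.138]
force: [-1.2, -3.1, 5.6]
width: 0.0408
gripper_force: 40.0
```

Call:
arm_command:
  series: [0, 0, 0, 0, 0, 0, 0, 0, 0, 0, 0, 0, 0, 0, 0, 0, 0, 0, 0, 0, 0, 0, 0, 0, 0, 0, 0, 0]

```text
t: 52.0
eef_pos: [0.5995, -0.3018, 0.0128]
ee_rot: [-3.14, 0.002, -3.138]
force: [-0.4, -3.1, 5.4]
width: 0.0408
gripper_force: 40.0
```

Call:
arm_command:
  series: [0, 0, 0, 0, 0, -0.3, 0, 0, 0, 0, 0, 0, -0.7, 0, 0, 0, 0, 0, 0, -1, 0, 0, 0, 0, 0, 0, -1, 0]

```text
t: 52.5
eef_pos: [0.5995, -0.3009, 0.1134]
ee_rot: [-3.141, 0.004, -3.139]
force: [0.9, 0.6, -3.4]
width: 0.0411
gripper_force: 40.0
```

Call:
arm_command:
  series: [0, 0, 0, 0, 0, -0.3, 0, 0, 0, 0, 0, 0, -0.6, 0, 0, 0, 0, 0, 0, -0.6, 0]

```text
t: 52.88
eef_pos: [0.599, -0.3009, 0.1719]
ee_rot: [-3.142, 0.002, -3.139]
force: [-0.1, -0.4, -4.5]
width: 0.0409
gripper_force: 40.0
```

Run:
```python
from h import *
print(arm.get_state()["width"],delta([.562,.1235,.0205],np.pi))
```

```text
0.040923764408193314 (array([-0.   ,  0.001,  0.002]), array([0.361, 4.245, 1.513]))
```

Call:
arm_command:
  series: [0, 0, 0, 0.1, 0.5, 0, 0, 0, 0, 0, 0.2, 0.98, 0, 0]

```text
t: 53.12
eef_pos: [0.5762, -0.2018, 0.1679]
ee_rot: [3.14, -0.004, -3.141]
force: [1.5, 0.4, -4.1]
width: 0.0407
gripper_force: 40.0
```

Call:
arm_command:
  series: [0, 0, 0, 0.1, 0.5, 0, 0, 0, 0, 0, 0.16, 0.98, 0, 0]

```text
t: 53.38
eef_pos: [0.5597, -0.1034, 0.1686]
ee_rot: [3.141, -0.004, -3.139]
force: [1.1, 0.2, -4.2]
width: 0.0407
gripper_force: 40.0
```

Call:
arm_command:
  series: [0, 0, 0, 0, 0.5, 0, 0, 0, 0, 0, 0, 0.98, 0, 0]

```text
t: 53.62
eef_pos: [0.5598, -0.0055, 0.1688]
ee_rot: [3.142, -0.004, -3.139]
force: [1.0, 0.1, -3.8]
width: 0.0408
gripper_force: 40.0
```

Call:
arm_command:
  series: [0, 0, 0, 0, 0.5, 0, 0, 0, 0, 0, 0, 0.98, 0, 0]

```text
t: 53.88
eef_pos: [0.5596, 0.0923, 0.1687]
ee_rot: [-3.141, -0.004, -3.139]
force: [0.3, 0.2, -4.6]
width: 0.0407
gripper_force: 40.0
```

Call:
arm_command:
  series: [0, 0, 0, 0, 0.32, 0, 0, 0, 0, 0, 0, 0.32, 0, 0, 0, 0, 0, 0, 0.32, 0.3, 0, 0, 0, 0, 0, 0.32, 0.7, 0, 0, 0, 0, 0, 0.32, 0.9, 0, 0, 0, 0, 0, 0.32, 0.9, 0, 0, 0, 0, 0, 0.32, 0.9, 0]

```text
t: 54.75
eef_pos: [0.5613, 0.1226, 0.0814]
ee_rot: [-3.141, -0.0, -3.139]
force: [1.4, 0.1, -2.8]
width: 0.0407
gripper_force: 40.0
```

Run:
```python
from h import *
print(arm.get_state()["width"],delta([.562,.1235,.0228],np.pi))
```

```text
0.040738286236789864 (array([-0.   , -0.   ,  0.002]), array([-0.007,  0.009,  0.586]))
```

Call:
arm_command:
  series: [0, 0, 0, -0.01, 0.01, 0.3, 0, 0, 0, 0, -0.01, 0.01, 0.5, 0, 0, 0, 0, -0.01, 0.01, 0.57, 0, 0, 0, 0, -0.01, 0.01, 0.59, 0, 0, 0, 0, -0.01, 0.01, 0.595, 0, 0, 0, 0, -0.01, 0.01, 0.595, 0]

```text
t: 55.5
eef_pos: [0.5628, 0.1242, 0.0229]
ee_rot: [3.141, 0.002, -3.138]
force: [-0.9, 0.1, 0.8]
width: 0.0407
gripper_force: 40.0
```

Call:
arm_command:
  series: [0, 0, 0, 0, 0, 0, 0.65, 0, 0, 0, 0, 0, 0, 0.65, 0, 0, 0, 0, 0, 0, 0.65, 0, 0, 0, 0, 0, 0, 0.65, 0, 0, 0, 0, 0, 0, 0.65, 0, 0, 0, 0, 0, -0.3, 0.65, 0, 0, 0, 0, 0, -0.8, 0.65]

```text
t: 56.38
eef_pos: [0.5609, 0.1233, 0.1009]
ee_rot: [-3.14, -0.004, -3.139]
force: [1.6, 0.6, 0.3]
width: 0.0569
gripper_force: 0.0
```

Call:
arm_command:
  series: [0, 0, 0, 0, 0, -0.5, 1, 0, 0, 0, 0, 0, -0.9, 1, 0, 0, 0, 0, 0, -0.9, 1, 0, 0, 0, 0.3, 0.5, -0.9, 1, 0, 0, 0, 0.6, 0.9, -0.9, 1, 0, 0, 0, 0.6, 0.9, -0.9, 1]

```text
t: 57.12
eef_pos: [0.5001, 0.2156, 0.191]
ee_rot: [-3.141, -0.001, -3.135]
force: [-0.2, 1.3, -0.7]
width: 0.0878
gripper_force: 0.0
```

Run:
```python
from h import *
print(delta([.623,.056,.09],np.pi))
im=arm.grab_frame("scene");a=im[170:320,300:540]
cv2.imwrite("pics/s10c.png",cv2.resize(a,None,fx=3,fy=3,interpolation=cv2.INTER_CUBIC))
```

```text
(array([-0.   , -0.001,  0.004]), array([-1.22 , -1.604,  1.009]))
```

View pics/s10c.png

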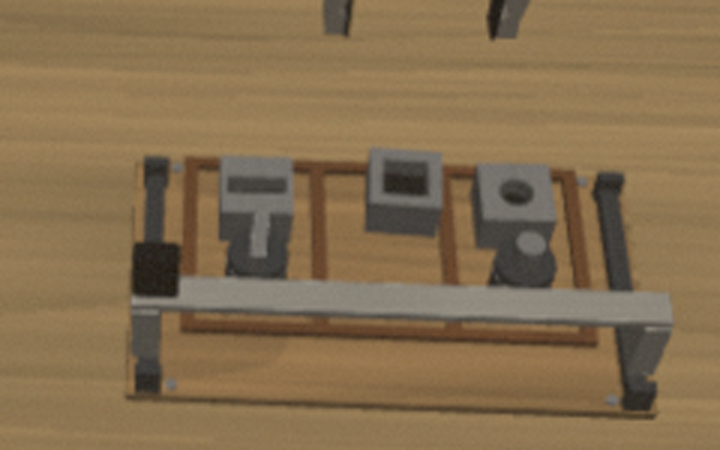

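The slot punch stands beside the slot die, but the square die (405,192 in the crop) has been knocked toward the near-left of bay1. Measure it and compare with the others.

Run:
```python
from h import *
m=arm.camera_model("scene");mt=arm.camera_model("top");w=arm.camera_model("wrist")
s=arm.grab_frame("scene");t=arm.grab_frame("top");wi=arm.grab_frame("wrist")
cv2.imwrite("pics/s11.png",s);cv2.imwrite("pics/t11.png",t);cv2.imwrite("pics/w11.png",wi)
for b in blobs(s,m,.044,60,(360,215,500,262),60):print("s",*b)
for b in blobs(wi,w,.044,150,(0,0,640,275),60):print("w",*b)
# dark openings
for n,im,mm in(("s",s,m),("w",wi,w)):
    g=cv2.cvtColor(im,cv2.COLOR_BGR2HSV)[...,2]; k=(g<62).astype(np.uint8)
    if n=="s": k[:220]=0;k[245:]=0;k[:,:365]=0;k[:,490:]=0
    else: k[270:]=0
    for c in cv2.findContours(k,cv2.RETR_EXTERNAL,cv2.CHAIN_APPROX_NONE)[0]:
        if cv2.contourArea(c)<15: continue
        P=cast(mm,c[:,0],.044)[:,:2]*1000; r=cv2.minAreaRect(P.astype(np.float32)); print(n,"hole",np.round(c[:,0].mean(0)),np.round(r[0],1),np.round(r[1],1),round(r[2],1))
print(cast(m,[(385.7,231.5),(435,229.5),(472,233)],.044).round(4))
# corner picks of dies' top in crop coords: far(robot)-side and front edges
C=np.array([(222,158),(292,158),(219,212),(293,213),(371,150),(441,152),(366,203),(438,209),(474,165),(547,166),(477,219),(554,219),(366,225),(436,235)])/3+[300,170]
print(cast(m,C[:12],.044).round(3),cast(m,C[12:],.01).round(3))
```

```text
s 471 243 [527.3 299. ] [54.9 95.4] 89.5
s 385 242 [530.2 122.8] [102.2  50.2] 0.2
s 434 233 [505.7 223.7] [49.9 73.9] 86.1
w 234 268 [541.5 128. ] [11.7 36.4] 0.6
w 404 267 [538.9 298. ] [14.8 39.4] 0.2
w 172 258 [530.7  66.7] [34.6 15.8] 0.7
w 410 228 [500.  300.5] [52.5 55.1] 0.3
w 229 228 [500.7 127.1] [53.5 54.8] 0.1
w 474 237 [508.1 364.8] [76.1 25.3] 1.2
w 335 219 [490.9 227.8] [50.  52.9] 86.7
s hole [435. 231.] [498.6 225.3] [27.4 17.4] 84.7
w hole [408. 268.] [539.3 302.1] [ 3.2 20.1] 0.2
w hole [400. 264.] [535.1 293.5] [ 8.1 27.2] 14.5
w hole [179. 263.] [536.3  72.9] [12.7  3.4] 1.5
w hole [234. 228.] [501.1 130.3] [ 7.9 27.3] 0.3
w hole [411. 229.] [500.3 301.5] [15.8 19.4] 47.9
w hole [335. 218.] [490.1 227.6] [26.7 24.9] 87.4
w hole [384. 218.] [489.6 274.9] [29.1  3.1] 0.5
w hole [467. 229.] [505.4 361.9] [70.5 19.7] 1.2
[[0.5048 0.124  0.044 ]
 [0.4956 0.2265 0.044 ]
 [0.5021 0.3027 0.044 ]]
[[0.482 0.1   0.044]
 [0.48  0.149 0.044]
 [0.53  0.098 0.044]
 [0.529 0.148 0.044]
 [0.471 0.204 0.044]
 [0.471 0.253 0.044]
 [0.518 0.198 0.044]
 [0.522 0.248 0.044]
 [0.482 0.275 0.044]
 [0.481 0.326 0.044]
 [0.529 0.274 0.044]
 [0.528 0.326 0.044]] [[0.511 0.202 0.01 ]
 [0.518 0.251 0.01 ]]
```

Square die now about (0.493, 0.227), turned about 3.7°, nearly against two ridges. I'll regrasp it and put it back in the centre.

Call:
arm_command:
  series: [0, 0, -0.1, 0, 0, 0, 1, 0, 0, -0.2, 0, 0, 0, 1, 0, 0, -0.3, 0, 0, 0, 1, 0, 0, -0.4, 0, 0, 0, 1, 0, 0, -0.5, 0, 0, 0, 1, 0, 0, -0.5, 0, 0, 0, 1]

```text
t: 58.08
eef_pos: [0.5024, 0.2128, 0.1914]
ee_rot: [3.142, -0.001, -2.356]
force: [-0.1, -0.2, -0.2]
width: 0.0879
gripper_force: 0.0
```

Call:
arm_command:
  series: [0, 0, -0.1, 0, 0, 0, 1, 0, 0, -0.2, 0, 0, 0, 1, 0, 0, -0.3, 0, 0, 0, 1, 0, 0, -0.4, 0, 0, 0, 1, 0, 0, -0.46, 0, 0, 0, 1, 0, 0, -0.46, 0, 0, 0, 1]

```text
t: 58.82
eef_pos: [0.5022, 0.2132, 0.1916]
ee_rot: [3.141, -0.0, -1.635]
force: [0.7, -0.7, 0.6]
width: 0.0875
gripper_force: 0.0
```

Run:
```python
from h import *
print(delta([.493,.227,.022],-np.pi/2-.065))
```

```text
(array([ 0., -0.,  0.]), array([-0.132,  0.1  ,  1.696]))
```

Call:
arm_command:
  series: [0, 0, 0, -0.13, 0.1, 0.3, 1, 0, 0, 0, -0.13, 0.1, 0.7, 1, 0, 0, 0, -0.13, 0.1, 1, 1, 0, 0, 0, -0.13, 0.1, 1, 1]

```text
t: 59.32
eef_pos: [0.4916, 0.2259, 0.0897]
ee_rot: [3.138, -0.004, -1.635]
force: [-0.7, 1.0, 0.6]
width: 0.0875
gripper_force: 0.0
```

Call:
arm_command:
  series: [0, 0, 0, 0, 0, 0.4, 1, 0, 0, 0, 0, 0, 0.68, 0.9, 0, 0, 0, 0, 0, 0.69, 0.8, 0, 0, 0, 0, 0, 0.69, 0.6, 0, 0, 0, 0, 0, 0.69, 0, 0, 0, 0, 0, 0, 0.69, 0, 0, 0, 0, 0, 0, 0.69, 0, 0, 0, 0, 0, 0, 0.69, 0]
  force: 40

```text
t: 60.32
eef_pos: [0.4936, 0.228, 0.0242]
ee_rot: [-3.14, 0.001, -1.63]
force: [-1.0, -1.0, 7.8]
width: 0.0496
gripper_force: 40.0
```

Call:
arm_command:
  series: [0, 0, 0, 0, 0, 0, 0, 0, 0, 0, 0, 0, 0, 0, 0, 0, 0, 0, 0, -0.1, 0, 0, 0, 0, 0, 0, -0.2, 0, 0, 0, 0, 0, 0, -0.2, 0, 0, 0, 0, 0, 0, -0.2, 0]

```text
t: 61.08
eef_pos: [0.4924, 0.2271, 0.0426]
ee_rot: [3.141, -0.0, -1.631]
force: [-0.0, -0.1, -6.1]
width: 0.0497
gripper_force: 40.0
```

Run:
```python
from h import *
s=arm.get_state();print(s["width"],s["force"],delta([.503,.2135,.0225],-np.pi/2))
```

```text
0.049650686684856 [-0.03473648 -0.11827813 -6.12203561] (array([ 0.   , -0.   , -0.038]), array([ 0.129, -0.114,  0.201]))
```

Call:
arm_command:
  series: [0, 0, -0.038, 0.07, -0.06, 0, 0, 0, 0, -0.038, 0.13, -0.115, 0, 0, 0, 0, -0.038, 0.13, -0.115, 0.1, 0, 0, 0, -0.038, 0.13, -0.115, 0.18, 0, 0, 0, -0.038, 0.13, -0.115, 0.195, 0, 0, 0, -0.038, 0.13, -0.115, 0.2, 0, 0, 0, -0.038, 0.13, -0.115, 0.2, 0]

```text
t: 61.95
eef_pos: [0.503, 0.2133, 0.0238]
ee_rot: [3.141, -0.001, -1.571]
force: [-7.0, -2.7, 16.0]
width: 0.0495
gripper_force: 40.0
```

Call:
arm_command:
  series: [0, 0, 0, 0, 0, 0, 0.7, 0, 0, 0, 0, 0, 0, 0.7, 0, 0, 0, 0, 0, 0, 0.7, 0, 0, 0, 0, 0, 0, 0.7, 0, 0, 0, 0, 0, -0.3, 0.7, 0, 0, 0, 0, 0, -0.8, 0.7]

```text
t: 62.7
eef_pos: [0.5024, 0.2128, 0.102]
ee_rot: [3.138, -0.003, -1.571]
force: [1.5, -0.1, 0.0]
width: 0.0612
gripper_force: 0.0
```

Call:
arm_command:
  series: [0, 0, 0, 0, 0, -0.5, 1, 0, 0, 0.1, 0, 0, -0.9, 1, 0, 0, 0.2, 0, 0, -0.9, 1, 0, 0, 0.3, 0, 0, -0.9, 1, 0, 0, 0.4, 0, 0, -0.9, 1, 0, 0, 0.5, 0, 0, -0.9, 1, 0, 0, 0.5, 0, 0, -0.9, 1]

```text
t: 63.58
eef_pos: [0.5034, 0.2136, 0.1926]
ee_rot: [3.142, -0.0, -2.355]
force: [0.6, 0.6, 0.6]
width: 0.0876
gripper_force: 0.0
```

Call:
arm_command:
  series: [0, 0, 0.1, 0, 0, 0, 1, 0, 0, 0.2, 0, 0, 0, 1, 0, 0, 0.3, 0, 0, 0, 1, 0, 0, 0.4, 0, 0, 0, 1, 0, 0, 0.5, 0, 0, 0, 1, 0, 0, 0.5, 0, 0, 0, 1]

```text
t: 64.32
eef_pos: [0.5034, 0.2137, 0.1927]
ee_rot: [-3.142, -0.0, -3.138]
force: [-0.2, -0.9, 0.2]
width: 0.0877
gripper_force: 0.0
```

```bash
cat > fin.py <<'E'
from h import *
m=arm.camera_model("scene");w=arm.camera_model("wrist")
s=arm.grab_frame("scene");wi=arm.grab_frame("wrist")
for b in blobs(s,m,.044,60,(360,215,500,262),60):print("s",*b)
for b in blobs(wi,w,.044,150,(0,0,640,275),60):print("w",*b)
E
python3 - <<'E'
from h import *
import fin
print(delta([.623,.056,.09],np.pi))
E
```

```text
s 471 243 [527.3 299. ] [54.9 95.4] 89.5
s 428 236 [514.2 210.8] [71.2 54.2] 1.9
s 385 242 [530.3 122.8] [102.1  50.2] 0.2
w 234 267 [543.1 126.1] [14.9 37.7] 0.4
w 404 266 [541.2 297.9] [17.  40.8] 0.1
w 173 259 [535.5  65.5] [15.7 31.8] 88.3
w 410 226 [501.2 299.3] [52.6 55.1] 0.2
w 319 226 [500.8 211.9] [52.3 49.9] 0.3
w 229 226 [501.6 125.8] [54.9 53.5] 90.0
w 473 236 [511.  363.5] [77.4 25.4] 1.1
(array([-0.   , -0.   ,  0.003]), array([-1.187, -1.582,  1.027]))
```

All three dies are aligned again at x≈0.50. Now close the bar.

Call:
arm_command:
  series: [0, 0, 0, -0.3, -0.4, 0, 1, 0, 0, 0, -0.6, -0.8, 0, 1]

```text
t: 64.68
eef_pos: [0.5641, 0.1333, 0.193]
ee_rot: [3.141, 0.001, -3.135]
force: [1.6, 0.8, -0.0]
width: 0.0874
gripper_force: 0.0
```

Call:
arm_command:
  series: [0, 0, 0, -0.3, -0.4, 0, 1, 0, 0, 0, -0.59, -0.78, 0, 1, 0, 0, 0, -0.59, -0.78, 0.2, 1, 0, 0, 0, -0.59, -0.78, 0.5, 1, 0, 0, 0, -0.59, -0.78, 0.5, 1]

```text
t: 65.3
eef_pos: [0.6208, 0.0549, 0.1404]
ee_rot: [-3.14, -0.005, -3.139]
force: [0.3, -0.8, 0.6]
width: 0.0877
gripper_force: 0.0
```

Run:
```python
from h import *
print(delta([.623,.056,.092],np.pi))
```

```text
(array([-0.001, -0.003,  0.001]), array([-0.024,  0.011,  0.484]))
```

Call:
arm_command:
  series: [0, 0, 0, -0.01, 0, 0.25, 1, 0, 0, 0, -0.01, 0, 0.47, 1, 0, 0, 0, -0.01, 0, 0.49, 0.8, 0, 0, 0, -0.01, 0, 0.49, 0.6, 0, 0, 0, -0.01, 0, 0.49, 0.3, 0, 0, 0, -0.01, 0, 0.49, 0, 0, 0, 0, -0.01, 0, 0.49, 0, 0, 0, 0, -0.01, 0, 0.49, 0]
  force: 20

```text
t: 66.3
eef_pos: [0.6234, 0.0556, 0.0939]
ee_rot: [3.142, 0.0, 3.141]
force: [0.7, 0.1, -0.3]
width: 0.033
gripper_force: 0.0
```

Call:
arm_command:
  series: [0, 0, 0, 0, 0, 0, 0, 0, 0, 0, 0, 0, 0, 0, 0, 0, 0, 0, 0, 0, 0, 0, 0, 0, 0, 0, 0, 0, 0, 0, 0, 0, 0, 0, 0, 0, 0, 0, 0, 0, 0, 0]
  force: 20

```text
t: 67.05
eef_pos: [0.6234, 0.056, 0.0938]
ee_rot: [3.141, 0.0, 3.142]
force: [-2.2, 4.8, 2.7]
width: 0.0296
gripper_force: 20.0
```

Call:
arm_command:
  series: [0, 0, 0, 0.1, 0, 0, 0, 0, 0, 0, 0.25, 0, 0, 0, 0, 0, 0, 0.4, 0, 0, 0, 0, 0, 0, 0.55, 0, 0, 0, 0, 0, 0, 0.7, 0, 0, 0, 0, 0, 0, 0.8, 0, 0, 0, 0, 0, 0, 0.85, 0, 0, 0]

```text
t: 67.92
eef_pos: [0.5386, 0.0565, 0.0939]
ee_rot: [3.14, 0.002, -3.142]
force: [2.0, 6.8, -3.4]
width: 0.0295
gripper_force: 20.0
```

Call:
arm_command:
  series: [0, 0, 0, 0.02, 0, 0, 0, 0, 0, 0, 0.04, 0, 0, 0, 0, 0, 0, 0.06, 0, 0, 0, 0, 0, 0, 0.08, 0, 0, 0, 0, 0, 0, 0.08, 0, 0, 0]

```text
t: 68.55
eef_pos: [0.5334, 0.0567, 0.0939]
ee_rot: [3.14, 0.006, -3.141]
force: [11.6, 3.4, -11.5]
width: 0.0298
gripper_force: 20.0
```

Call:
arm_command:
  series: [0, 0, 0, 0, 0, 0, 1, 0, 0, 0, 0, 0, 0, 1, 0, 0, 0, 0, 0, 0, 1, 0, 0, 0, 0, 0, 0, 1, 0, 0, 0, 0, 0, 0, 1, 0, 0, 0, 0, 0, -0.4, 1, 0, 0, 0, 0, 0, -0.9, 1, 0, 0, 0, 0, 0, -0.9, 1]

```text
t: 69.55
eef_pos: [0.5328, 0.0564, 0.188]
ee_rot: [3.139, 0.007, -3.141]
force: [-0.1, 0.6, 0.3]
width: 0.0878
gripper_force: 0.0
```

Call:
arm_command:
  series: [0, 0, 0, 0, -0.4, -0.3, 1, 0, 0, 0, 0, -0.9, -0.5, 1, 0, 0, 0, 0, -0.9, -0.5, 1, 0, 0, 0, 0, -0.9, -0.5, 1]

```text
t: 70.05
eef_pos: [0.53, -0.0344, 0.233]
ee_rot: [3.141, -0.001, 3.14]
force: [0.1, 0.4, -0.4]
width: 0.0878
gripper_force: 0.0
```

Call:
arm_command:
  series: [0, 0, 0, 0, -0.4, 0, 1, 0, 0, 0, 0, -0.9, 0, 1, 0, 0, 0, 0, -0.9, 0, 1, 0, 0, 0, 0, -0.9, 0, 1]

```text
t: 70.55
eef_pos: [0.5302, -0.1236, 0.2329]
ee_rot: [3.141, -0.001, 3.141]
force: [-0.3, 0.2, -0.5]
width: 0.0878
gripper_force: 0.0
```

Run:
```python
from h import *
s=arm.grab_frame("scene"); t=arm.grab_frame("top"); cv2.imwrite("pics/s12.png",s)
# compare with start / open frames
old=cv2.imread("pics/scene0.png"); tp0=cv2.imread("pics/top0.png")
def grip(im,mm,box):
    x0,y0,x1,y1=box; d=cv2.cvtColor(im,cv2.COLOR_BGR2HSV)[y0:y1,x0:x1,2]<40
    ys,xs=np.nonzero(d); return xs.mean()+x0,ys.mean()+y0,len(xs)
B=(342,205,365,250)
print("scene grip start",grip(old,0,B),"now",grip(s,0,B))
T=(268,268,295,292);print("top grip start",grip(tp0,0,T),"now",grip(t,0,T),cast(arm.camera_model("top"),[grip(t,0,T)[:2]],.12))
h=cv2.cvtColor(s,cv2.COLOR_BGR2HSV)
m=arm.camera_model("scene")
for b in blobs(s,m,.044,40,(365,215,500,262),60):print(*b)
for n in("holder",(327,340)),("post",(257,337)),("red",(402,339)):
    u,v=n[1]; print(n[0],np.abs(s[v-25:v+25,u-25:u+25].astype(int)-old[v-25:v+25,u-25:u+25]).mean().round(1))
cv2.imwrite("pics/s12c.png",cv2.resize(s[170:350,230:540],None,fx=2.5,fy=2.5,interpolation=cv2.INTER_CUBIC))
print(arm.get_state()["t"],arm.get_state()["eef_pos"])
```

```text
scene grip start (np.float64(352.92727272727274), np.float64(224.46363636363637), 110) now (np.float64(352.4920634920635), np.float64(224.93650793650795), 63)
top grip start (np.float64(282.28), np.float64(279.72), 25) now (np.float64(nan), np.float64(nan), 0) [[nan nan nan]]
432 242 [526.3 221.5] [101.4 279.9] 2.1
holder 4.3
post 4.5
red 4.2
70.65 [ 0.53038111 -0.12317582  0.23332032]<stdin>:7: RuntimeWarning: Mean of empty slice.
  ret = ret.dtype.type(ret / rcount)
```

View pics/s12c.png

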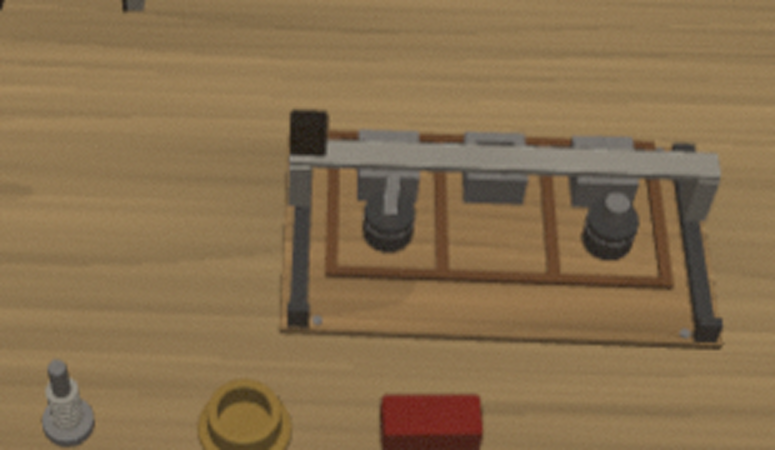

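The bar is across the bays at its locked stop, both punches stand upright beside their dies, and the holder, post and red block are as at the start. Handing in.

```bash
python3 -c "
from station import arm
print(arm.job_done())"
```

```text
the job is handed in; nothing more can be done
None
```

I handed the job in after 71 s: each die is in its own bay, the round and slot punches stand upright beside theirs, the square die is alone (no square punch was there, and I re-centred it after it was knocked), and the bar is at its locked stop.

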